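# Dry-run the weld path and accept it

### The arm

A 6-joint arm with a two-finger parallel gripper is mounted at the origin on the work surface. World frame = base frame: x ahead of the robot, y to its left, z up, the work surface at z = 0. Lengths are in mm, angles in rad, forces in N, time in s.
With the tool pointing down it reaches from about 350 to 775 mm from the base axis. Payload 7.3 kg.
Tool frame: the origin (TCP) lies at the very end of the fingers, on their centre line; the grasp point (between the pads) lies 19 mm behind it; x points along the fingers, z is the direction in which the jaws open and shut, and the axes are right-handed (so a half turn about x gives the same grasp; the last joint's range is limited). The gripper opens to 92 mm and grips with 3 to 60 N. Pads are 19 mm wide; open, the fingers measure 130 mm over their backs; the gripper's body (75 mm by 190 mm) begins 47 mm behind the grasp point.
Start: joints at [0.992, 0.342, 1.524, -0, 1.275, -0.146], TCP at [220.182, 476.621, 197.941] pointing down, gripper open.
Joint ranges: [-2.53, 2.53], [-0.77, 2.02], [0.04, 2.7], [-1, 4.14], [0.28, 2.66], [-3.11, 3.11]. Speed limits (rad/s): [2.57, 2.57, 3.14, 3.14, 3.14, 3.14].

### API

Orientations are given as [roll, pitch, yaw] about the fixed x, y, z axes, in that order (R = Rz(yaw) Ry(pitch) Rx(roll)).
In Python, from plant import * gives the robot as it stands.
- The arm moves only by the shell command python3 -m creep 'ROWS'. ROWS is JSON, a list of rows, each an object of numbers: "tx", "ty", "tz": the shift along the tool's x, y, z in cm; "wx", "wy", "wz": the turn, a rotation vector about the tool's x, y, z in rad; "gripper": the closure, from -1 (fully open) to 1 (shut). A call has 1 to 8 rows; each row is the pose to reach, as a shift and turn from the pose commanded when the call began, along the tool's axes at that moment; what a row does not reach only later rows make up. A row lasts 1/12 s, in which the tool goes at most 41.7 mm and 7.16 degrees, less where a joint would pass 70% of its speed; a pose out of reach is approached as far as the arm can. A call with a gripper value outside its range is refused whole. The fingers move at their own pace and stop on an object; the grip force is fixed at half the most. Time passes only in rows, so rows that repeat a pose let the fingers close. It gives the time, the measured TCP pose, the force and the opening at its end, in the units of the state.
- get_obs(): the state, without advancing time (a new reading comes with each control period).
- capture(name): name is "scene" or "top" or "wrist"; returns a dict with "frame" (420x560x3 uint8, red, green, blue), "z_map" (420x560 float32, mm along the optical axis (not along the pixel's ray), 0 where there is no reading), "vertical_fov" (degrees; the focal length in pixels is half the picture's height over the tangent of half this angle, whatever the lens; pixels are square), "cx", "cy" (the principal point, pixels), "xyz" and "rotation" of the camera in the world. Camera axes: x right, y down, z forward; pixel columns grow to the right and rows downward; lengths in mm; the calibration is good to about 2 mm. The wrist camera is an equidistant fisheye: a pixel r from the principal point sees the ray r / f radians off the axis. A picture is of the moment at which its call begins.
- close_job(): hands the job in, once; it reports no verdict.
The state is a dict: "time": time; "joint_positions": joint angles; "dq": joint speeds; "tau": joint torques, N m; "tool_pos": TCP position; "tcp_rot": TCP orientation; "contact_force": force on the tool from outside, world axes, zero at the start; "moment": the same for the moment, N m; "grip_width": finger opening in mm.
Only numpy, scipy, OpenCV 4.12 (cv2) and the standard library are available. Lean on these libraries where they do the work, as an engineer would, in place of code of your own. Each camera call takes 0.05 s, during which the arm holds its last target.

### The job

Dry-run the weld path: with the fingers pointing straight down, trace the chalk line on the dark steel plate from the red dot to the blue dot, pointing at every dot in order with the fingertips about one centimetre above it, and do not touch the plate. Then press the green button on the yellow box fully in with the fingertips (it stays in) to accept the path, and draw back clear. Leave everything else, such as the grey block, tin, hammer and rod, where it lies.

Things in the scene. Friction and masses are not known exactly. Their poses are not given: they have to be found in the camera images.
- workpiece: Loose steel base plate 240 (x) x 180 (y) x 8 mm lying flat on the turntable, with a dark 6 mm lap plate on top of it whose upper edge steps like a flattened Z; origin at the centre of the underside, z up. On top of the dark plate, 14 mm above the origin, a 3 mm wide white chalk line runs 8 mm inside the stepped edge: 60 mm straight, 92 mm diagonal, 60 mm straight, with eight flat dots on it. It weighs about 3 kg and slides if pushed.
- dot0 (a point): centre of dot 0 of the chalk line (red, 13 mm across: the start), on the top face of the dark plate, at x -95, y -30 mm from the workpiece origin, along its axes. The dots are joined by straight pieces of line; dots 2 and 5 are the bends.
- dot1 (a point): centre of dot 1 of the chalk line (white, 9 mm across), on the top face of the dark plate, at x -65, y -30 mm from the workpiece origin, along its axes. The dots are joined by straight pieces of line; dots 2 and 5 are the bends.
- dot2 (a point): centre of dot 2 of the chalk line (white, 9 mm across), on the top face of the dark plate, at x -35, y -30 mm from the workpiece origin, along its axes. The dots are joined by straight pieces of line; dots 2 and 5 are the bends.
- dot3 (a point): centre of dot 3 of the chalk line (white, 9 mm across), on the top face of the dark plate, at x -11.7, y -10 mm from the workpiece origin, along its axes. The dots are joined by straight pieces of line; dots 2 and 5 are the bends.
- dot4 (a point): centre of dot 4 of the chalk line (white, 9 mm across), on the top face of the dark plate, at x 11.7, y 10 mm from the workpiece origin, along its axes. The dots are joined by straight pieces of line; dots 2 and 5 are the bends.
- dot5 (a point): centre of dot 5 of the chalk line (white, 9 mm across), on the top face of the dark plate, at x 35, y 30 mm from the workpiece origin, along its axes. The dots are joined by straight pieces of line; dots 2 and 5 are the bends.
- dot6 (a point): centre of dot 6 of the chalk line (white, 9 mm across), on the top face of the dark plate, at x 65, y 30 mm from the workpiece origin, along its axes. The dots are joined by straight pieces of line; dots 2 and 5 are the bends.
- dot7 (a point): centre of dot 7 of the chalk line (blue, 13 mm across: the end), on the top face of the dark plate, at x 95, y 30 mm from the workpiece origin, along its axes. The dots are joined by straight pieces of line; dots 2 and 5 are the bends.
- turntable: Round low welding turntable, fixed to the bench and not turning, 300 mm across, 22 mm high; origin at the centre of its underside.
- control_box: Yellow control box fixed to the bench, 90 x 90 mm, 50 mm high, to the left or right of the turntable; origin at the centre of its underside.
- accept_top (a point): centre of the top face of the green round accept button on the yellow box, 40 mm across; 74 mm above the bench when out, 64 mm when pushed fully in. It moves straight down.
- accept (a joint): travel of the green button: 0 out, 0.010 m fully in. It needs about 3 N, meets a hard stop at the end, and stays where it is left (no spring).
- magnet: Bystander: loose grey magnetic welding block, 40 x 22 x 26 mm high, standing on the dark plate more than 60 mm from the chalk line; origin at the centre of its underside.
- tin_mid (a point): Bystander: loose green tin, 74 mm across, 95 mm high, on the opposite side of the turntable from the control box; this point is its centre, half-way up.
- hammer: Bystander: loose hammer lying on the bench beyond the turntable, 260 mm long along its x with the head at +x; origin under its middle.
- rod: Bystander: loose round steel rod, 18 mm thick, 180 mm long along its x, lying on the bench beyond the turntable; origin under its middle.
Mind the look-alikes: they are no part of the job. What is meant by the control_box is not orange, and is the smaller of those in its own colour.

How it is judged (in metres and radians):
On the way, in this order (a step that is already met when the one before it is completed fails the run):
1. the fingertips point at the red start dot from close above it (horizontal distance between the grasp point and dot0 below 0.012 m and z of the grasp point in the frame of dot0 below 0.047 m), for 0.04 s.
2. the fingertips point at white dot 1 of the chalk line from close above it (horizontal distance between the grasp point and dot1 below 0.012 m and z of the grasp point in the frame of dot1 below 0.047 m), for 0.04 s.
3. the fingertips point at white dot 2 of the chalk line from close above it (horizontal distance between the grasp point and dot2 below 0.012 m and z of the grasp point in the frame of dot2 below 0.047 m), for 0.04 s.
4. the fingertips point at white dot 3 of the chalk line from close above it (horizontal distance between the grasp point and dot3 below 0.012 m and z of the grasp point in the frame of dot3 below 0.047 m), for 0.04 s.
5. the fingertips point at white dot 4 of the chalk line from close above it (horizontal distance between the grasp point and dot4 below 0.012 m and z of the grasp point in the frame of dot4 below 0.047 m), for 0.04 s.
6. the fingertips point at white dot 5 of the chalk line from close above it (horizontal distance between the grasp point and dot5 below 0.012 m and z of the grasp point in the frame of dot5 below 0.047 m), for 0.04 s.
7. the fingertips point at white dot 6 of the chalk line from close above it (horizontal distance between the grasp point and dot6 below 0.012 m and z of the grasp point in the frame of dot6 below 0.047 m), for 0.04 s.
8. the fingertips point at the blue end dot from close above it (horizontal distance between the grasp point and dot7 below 0.012 m and z of the grasp point in the frame of dot7 below 0.047 m), for 0.04 s.
9. the green button is pressed fully in with the fingertips (value of joint accept above 0.008 m and contact force between the fingers and control_box above 0.3 N), for 0.04 s.
At the end, for the whole second after the job is handed in: All eight dots passed over in order (within 12 mm sideways, fingertips up to about 28 mm above the plate); green button in by over 8 of 10 mm; fingertips over 20 mm clear of it; plate within 4 mm of where it lay, grey block within 6 mm, tin, hammer and rod within 10 mm (value of joint accept above 0.008 m and distance between the grasp point and accept_top above 0.04 m and linear speed of workpiece below 0.01 m/s and distance of workpiece from where it was at the start of the episode below 0.004 m and distance of magnet from where it was at the start of the episode below 0.006 m and distance of each of tin_mid, hammer, rod from where it was at the start of the episode below 0.01 m); the robot touches nothing.
It fails at once if the robot touches the steel plate (contact force between any of the fingers, the arm and workpiece above 1.5 N).
It fails at once if the robot touches the grey block, hammer or rod (contact force between any of the fingers, the arm and magnet above 2 N or contact force between any of the fingers, the arm and hammer above 2 N or contact force between any of the fingers, the arm and rod above 2 N).
It fails at once if the plate is shifted or lifted (distance of workpiece from where it was at the start of the episode above 0.004 m).
It fails at once if the grey block, tin, hammer or rod is shifted or lifted (distance of magnet from where it was at the start of the episode above 0.006 m or distance of any of tin_mid, hammer, rod from where it was at the start of the episode above 0.01 m).
It also fails if it takes over 51 s, if anything falls off the work surface, if the arm or the gripper's body presses on something with over 40 N, if the wrist force passes 120 N, or if a joint passes its speed limit or range.

## Working session

There is one attempt and no reset: what is moved stays moved. The work goes in short steps, Python scripts to look and compute and a shell command to move; the robot and the scene stay as the last step left them, time stands still between calls to the robot, and variables do not carry over. Pictures are saved under pics/ and viewed, and the job is handed in when it is done.

```bash
mkdir -p pics; ls; python3 - <<'E'
from plant import *
import cv2,pickle
d={}
for n in ("scene","top"):
    c=capture(n); d[n]=c
    cv2.imwrite(f"pics/{n}0.png",c["frame"][:,:,::-1])
    print(n,c["vertical_fov"],c["cx"],c["cy"],c["xyz"],c["rotation"])
pickle.dump(d,open("cap0.pkl","wb"))
print(get_obs())
E
```

```text
pics
scene 42.99083814835271 277.2355923565876 206.52693384011243 [1336.03316601 -138.7107005  1007.70570201] [-2.42163196  0.01344651  1.40515296]
top 47.63309366737038 282.7716262304355 206.80824274776367 [ 450.13838352   -1.71024473 1151.13937827] [-3.05972544e+00  8.71500724e-05 -1.57069676e+00]
{'time': 0.1, 'joint_positions': array([ 9.92009194e-01,  3.42660798e-01,  1.52493546e+00, -3.93493461e-05,
        1.27536329e+00, -1.46021674e-01]), 'dq': array([-2.67090814e-04, -6.67075422e-04, -3.14084507e-03,  5.03645693e-04,
        7.64445021e-05, -4.50694720e-04]), 'tau': array([ 8.21707272e-04, -4.32002914e+01, -2.44695532e+01,  7.17254123e-02,
        5.26206032e-02, -7.64419269e-05]), 'tool_pos': array([219.9573819 , 476.26114858, 197.3055731 ]), 'tcp_rot': array([ 3.02309271,  1.56942891, -2.12205024]), 'contact_force': array([ 0.88074215, -0.12142233,  0.00265399]), 'moment': array([-0.00572846,  0.0104123 ,  0.00518891]), 'grip_width': 91.7164167274625}
```

View pics/scene0.png

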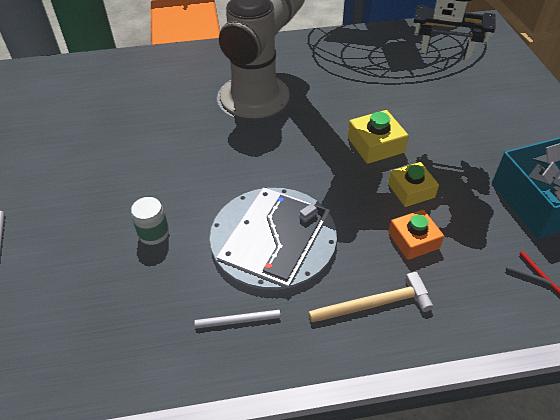

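View pics/top0.png

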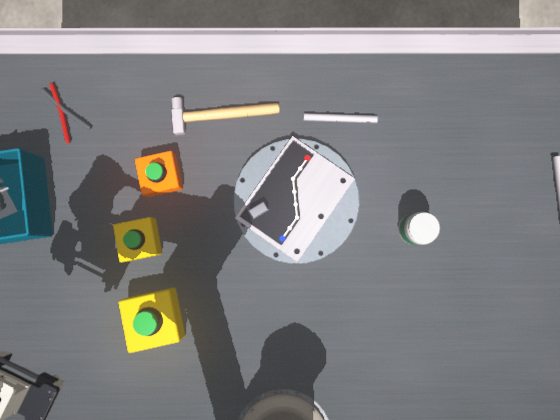

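The scene view shows three boxes: a large yellow one at (378,135), a small yellow one at (413,183) and an orange one at (416,235). In the top view they are at (152,320), (137,240) and (158,173). The middle, smaller yellow box fits the description, because it isn't orange and is the smaller of the two yellows. The plate is at about (297,198) in the top view, with the red dot at (307,158), the blue dot at (282,239) and the grey block at (258,210).

```bash
cat > h.py <<'E'
import numpy as np,cv2,pickle
from scipy.spatial.transform import Rotation as R
def cam(c):
    Rm=R.from_euler('xyz',c["rotation"]).as_matrix(); return 210/np.tan(np.radians(c["vertical_fov"]/2)),Rm,np.array(c["xyz"])
def ray(c,u,v,fish=False):
    f,Rm,p=cam(c); x,y=u-c["cx"],v-c["cy"]
    if fish:
        r=np.hypot(x,y)+1e-9;t=r/f; d=np.array([np.sin(t)*x/r,np.sin(t)*y/r,np.cos(t)])
    else: d=np.array([x/f,y/f,1])
    return p,Rm@d
def onz(c,u,v,z,fish=False):
    p,d=ray(c,u,v,fish); return p+d*(z-p[2])/d[2]
def blobs(mask,amin=6):
    n,l,s,ce=cv2.connectedComponentsWithStats(mask.astype(np.uint8))
    return [(s[i,4],ce[i],s[i,:4]) for i in range(1,n) if s[i,4]>=amin]
DOTS=np.array([[-95,-30],[-65,-30],[-35,-30],[-11.7,-10],[11.7,10],[35,30],[65,30],[95,30]])
E
python3 - <<'E'
from h import *
d=pickle.load(open("cap0.pkl","rb"))
for n in d:
    c=d[n]; hsv=cv2.cvtColor(c["frame"],cv2.COLOR_RGB2HSV); H,S,V=[hsv[...,i].astype(int) for i in range(3)]
    for nm,m,z in (("red",((H<8)|(H>172))&(S>120)&(V>80),36),("blue",(H>108)&(H<130)&(S>120)&(V>60),36),("green",(H>50)&(H<85)&(S>120)&(V>40),74)):
        for b in blobs(m):
            p=onz(c,*b[1],z)
            if 200<p[0]<750: print(n,nm,b[0],b[1].round(1),p.round(1), "depth",c["z_map"][int(b[1][1]),int(b[1][0])])
    f=c["frame"][:,:,::-1]
    a=f[190:290,110:210] if n=="top" else f[140:240,360:460]
    b=f[130:270,225:365] if n=="top" else f[180:290,200:345]
    cv2.imwrite(f"pics/crop_{n}.png",np.hstack([cv2.resize(x,(390,390),interpolation=cv2.INTER_CUBIC) for x in (a,b)]))
E
```

```text
scene red 26 [268.2 265.3] [660.1 -59.2  36. ] depth 1178.7714
scene blue 21 [280.3 198.8] [469.6   0.6  36. ] depth 1315.2695
scene green 191 [379.8 117.9] [259.7 310.9  74. ] depth 1416.4781
scene green 16 [378.1 126.2] [292.3 296.3  74. ] depth 1407.4758
scene green 150 [415.5 171.4] [472.9 337.8  74. ] depth 1314.2542
scene green 169 [418.8 220.9] [625.7 292.3  74. ] depth 1210.2744
top red 181 [ 63.7 124.8] [738.  521.1  36. ] depth 1155.281
top red 30 [307.  157.3] [659.4 -59.   36. ] depth 1129.6732
top blue 31 [281.6 238. ] [468.4   1.1  36. ] depth 1111.4275
top green 207 [153.6 170.7] [621.4 293.7  74. ] depth 1083.8282
top green 83 [128.9 239.4] [464.6 346.1  74. ] depth 1074.264
top green 420 [144.1 323.2] [278.5 307.3  74. ] depth 1035.4384
```

View pics/crop_top.png

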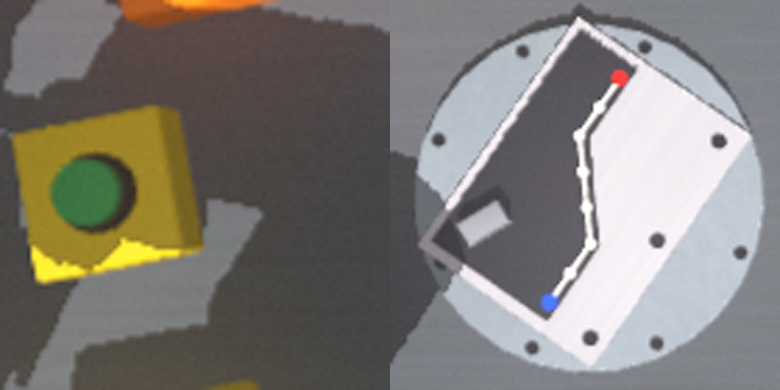

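In the crop, the small yellow box with the green button (left, centre about (132.5,239.5) in the full top view) is the smaller yellow one. The line runs from red at the upper right to blue at the lower left, and the block is well off it. The two views agree to about 1 mm on red and blue. Next I'll fit the plate pose and button and work out the shifts.

```bash
cat >> h.py <<'E'
def rel(o,targets):
    Rm=R.from_euler('xyz',o["tcp_rot"]).as_matrix()
    return (np.array(targets)-o["tool_pos"])@Rm/10
E
python3 - <<'E'
from h import *
from plant import get_obs
d=pickle.load(open("cap0.pkl","rb"))
r=(onz(d["top"],307,157.3,36)+onz(d["scene"],268.2,265.3,36))/2
b=(onz(d["top"],281.6,238,36)+onz(d["scene"],280.3,198.8,36))/2
yaw=np.arctan2(*(b-r)[:2][::-1])-np.arctan2(60,190); cs=np.array([[np.cos(yaw),-np.sin(yaw)],[np.sin(yaw),np.cos(yaw)]])
P=DOTS@cs.T+((r+b)/2)[:2]; print("yaw",yaw,"len",np.linalg.norm(b-r)); print(P.round(1))
np.save("dots.npy",P)
# whites check
c=d["top"]; zm=c["z_map"]
print("btn top", onz(c,132.1,239.1,74), "scene",onz(d["scene"],415.5,171.4,74))
def pt(c,u,v):
    p,dd=ray(c,u,v); return (p+dd*zm[v,u])
print("plate z",pt(c,275,175),"table/turntable",pt(c,250,200),"btn",pt(c,132,239),"big btn",pt(c,146,322),"magnet",pt(c,259,210))
o=get_obs(); print(R.from_euler('xyz',o["tcp_rot"]).as_matrix().round(3))
print(rel(o,[[*P[0],130],[*P[0],47]]))
E
```

```text
yaw 2.531181247347486 len 199.97376897078422
[[659.5 -59. ]
 [634.9 -41.8]
 [610.3 -24.6]
 [579.8 -27.7]
 [549.1 -30.7]
 [518.6 -33.7]
 [494.  -16.5]
 [469.4   0.7]]
btn top [465.2906946  338.77065652  74.        ] scene [472.9239306  337.71668183  74.        ]
plate z [617.27156035  16.79989766  34.89458252] table/turntable [557.64378537  75.51040079  36.72145475] btn [465.49871057 338.61733943  75.2174664 ] big btn [285.37481498 295.2144476  101.58408552] magnet [532.13431092  52.95746029  62.15459413]
[[-0.001 -0.908  0.419]
 [-0.001  0.419  0.908]
 [-1.     0.    -0.001]]
[[  6.76142623 -62.35275312 -30.1530087 ]
 [ 15.06141847 -62.3540949  -30.14173874]]
```

View pics/crop_scene.png

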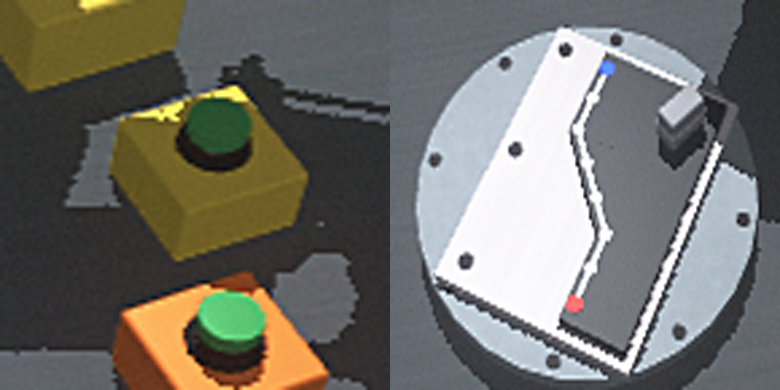

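```bash
python3 -m creep '[{"ty":-3,"tz":-1.5,"gripper":1},{"ty":-6,"tz":-3,"gripper":1},{"ty":-9.5,"tz":-4.6,"gripper":1},{"ty":-13,"tz":-6.3,"gripper":1},{"ty":-16.5,"tz":-8,"gripper":1},{"ty":-20,"tz":-9.7,"gripper":1},{"ty":-23.5,"tz":-11.4,"gripper":1},{"ty":-27,"tz":-13,"gripper":1}]'
python3 - <<'E'
from h import *
from plant import get_obs
o=get_obs();P=np.load("dots.npy");print(rel(o,[[*P[0],130],[*P[0],47]]).round(2))
E
```

```text
[[  6.76 -62.35 -30.15]
 [ 15.06 -62.35 -30.14]]validation failed for argument at $[0]...
```

```bash
python3 -m creep '[{"tx":0,"ty":-3,"tz":-1.5,"wx":0,"wy":0,"wz":0,"gripper":1}]'; python3 -m creep --help | head -20
```

```text
time: 0.18
tool_pos: [238.9, 452.8, 197.4]
tcp_rot: [1.258, 1.569, 2.4]
contact_force: [0.2, 0.0, -0.2]
grip_width: 88.7invalid input: not JSON, or not a number
```

All seven fields are required in each row.

```bash
python3 -m creep '[{"tx":0,"ty":-3,"tz":-1.5,"wx":0,"wy":0,"wz":0,"gripper":1},{"tx":0,"ty":-6,"tz":-3,"wx":0,"wy":0,"wz":0,"gripper":1},{"tx":0,"ty":-9.5,"tz":-4.6,"wx":0,"wy":0,"wz":0,"gripper":1},{"tx":0,"ty":-13,"tz":-6.3,"wx":0,"wy":0,"wz":0,"gripper":1},{"tx":0,"ty":-16.5,"tz":-8,"wx":0,"wy":0,"wz":0,"gripper":1},{"tx":0,"ty":-20,"tz":-9.7,"wx":0,"wy":0,"wz":0,"gripper":1},{"tx":0,"ty":-23.5,"tz":-11.4,"wx":0,"wy":0,"wz":0,"gripper":1},{"tx":0,"ty":-27,"tz":-13,"wx":0,"wy":0,"wz":0,"gripper":1}]'
python3 - <<'E'
from h import *
from plant import get_obs
o=get_obs();P=np.load("dots.npy");print(rel(o,[[*P[0],130],[*P[0],47]]).round(2),o["tcp_rot"])
E
```

```text
time: 0.85
tool_pos: [432.3, 217.3, 197.7]
tcp_rot: [2.126, 1.57, -3.02]
contact_force: [0.8, 0.5, -0.1]
grip_width: 36.3
[[  6.76 -32.22 -15.56]
 [ 15.06 -32.22 -15.56]] [ 2.12562436  1.57028071 -3.0196026 ]
```

```bash
python3 -m creep '[{"tx":0,"ty":-3.5,"tz":-1.7,"wx":0,"wy":0,"wz":0,"gripper":1},{"tx":0,"ty":-7,"tz":-3.4,"wx":0,"wy":0,"wz":0,"gripper":1},{"tx":0,"ty":-10.5,"tz":-5.1,"wx":0,"wy":0,"wz":0,"gripper":1},{"tx":0,"ty":-14,"tz":-6.8,"wx":0,"wy":0,"wz":0,"gripper":1},{"tx":0,"ty":-17.5,"tz":-8.5,"wx":0,"wy":0,"wz":0,"gripper":1},{"tx":0,"ty":-21,"tz":-10.2,"wx":0,"wy":0,"wz":0,"gripper":1},{"tx":0,"ty":-24.5,"tz":-11.9,"wx":0,"wy":0,"wz":0,"gripper":1},{"tx":0,"ty":-28,"tz":-13.6,"wx":0,"wy":0,"wz":0,"gripper":1}]'
python3 -m creep '[{"tx":1,"ty":-2,"tz":-1,"wx":0,"wy":0,"wz":0,"gripper":1},{"tx":3,"ty":-3.3,"tz":-1.5,"wx":0,"wy":0,"wz":0,"gripper":1},{"tx":5,"ty":-3.3,"tz":-1.5,"wx":0,"wy":0,"wz":0,"gripper":1},{"tx":6.5,"ty":-3.3,"tz":-1.5,"wx":0,"wy":0,"wz":0,"gripper":1},{"tx":6.5,"ty":-3.3,"tz":-1.5,"wx":0,"wy":0,"wz":0,"gripper":1}]'
python3 - <<'E'
from h import *
from plant import *
o=get_obs();P=np.load("dots.npy");print(rel(o,[[*P[0],130],[*P[0],47]]).round(2),o["tcp_rot"],o["grip_width"])
d={n:capture(n) for n in ("wrist","scene","top")}
pickle.dump(d,open("cap1.pkl","wb"))
for n in d: cv2.imwrite(f"pics/{n}1.png",d[n]["frame"][:,:,::-1])
c=d["wrist"];print(c["xyz"],c["rotation"],c["vertical_fov"])
E
```

```text
time: 1.52
tool_pos: [629.5, -23.5, 197.4]
tcp_rot: [1.661, 1.57, 2.799]
contact_force: [0.7, -0.2, -0.3]
grip_width: 0.4
time: 1.93
tool_pos: [650.2, -49.2, 128.3]
tcp_rot: [1.795, 1.563, 2.932]
contact_force: [-0.8, -0.1, 0.0]
grip_width: 0.7
[[-0.18 -1.26 -0.5 ]
 [ 8.12 -1.33 -0.49]] [1.79477256 1.56260249 2.93202018] 0.68119862869687
[592.15794059 -22.24230292 314.81088224] [2.90094157e+00 2.06506798e-03 1.13795508e+00] 65.70646984690485
```

View pics/wrist1.png

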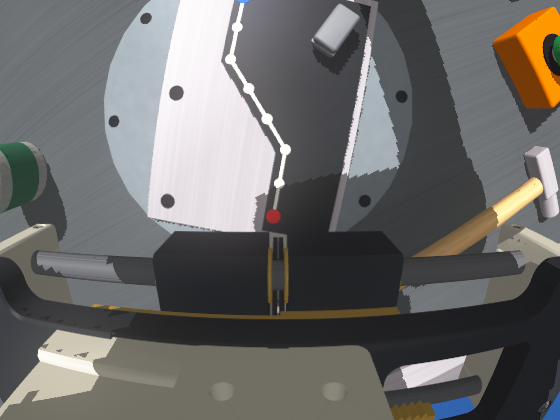

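View pics/scene1.png

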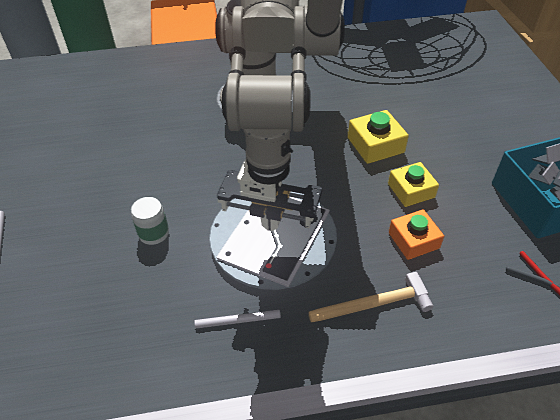

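The wrist view shows the whole line: red at (273,216), dot1 (279,183), dot2 (285,150), bend dot5 (230,59), with the fingers just short of the red dot. The scene view shows the arm clear of everything. I'll use the wrist view as a cross-check on the dots.

```bash
python3 - <<'E'
from h import *
from plant import *
c=pickle.load(open("cap1.pkl","rb"))["wrist"];P=np.load("dots.npy")
f=c["frame"];
px=[(273,216),(279,183),(285,150),(267,119),(249,89),(230,59),(237,27)]
g=cv2.cvtColor(f,cv2.COLOR_RGB2GRAY).astype(float)
for i,(u,v) in enumerate(px):
    print(i,onz(c,u,v,36,True).round(1)[:2],P[i].round(1))
o=get_obs();print(o["tool_pos"],o["tcp_rot"],o["dq"].round(3),R.from_euler('xyz',o["tcp_rot"]).as_matrix().round(3)); print(rel(o,[[*P[0],47],[*P[0],60]]).round(2))
E
```

```text
0 [660.3 -59. ] [659.5 -59. ]
1 [635.6 -41.7] [634.9 -41.8]
2 [611.6 -25. ] [610.3 -24.6]
3 [581.  -27.7] [579.8 -27.7]
4 [550.9 -30.6] [549.1 -30.7]
5 [519.4 -34.1] [518.6 -33.7]
6 [495.2 -16.6] [494.  -16.5]
[652.85131085 -49.10758457 133.67652839] [-1.2510096   1.56999227 -0.11276334] [ 0.002 -0.017 -0.014  0.    -0.001 -0.001] [[ 0.001 -0.908  0.419]
 [-0.     0.419  0.908]
 [-1.    -0.001  0.   ]]
[[ 8.67 -1.01 -0.63]
 [ 7.37 -1.01 -0.62]]
```

The wrist rays agree with the fit to about 1.5 mm. Descending, slowing near the end.

```bash
python3 -m creep '[{"tx":1.5,"ty":-0.5,"tz":-0.3,"wx":0,"wy":0,"wz":0,"gripper":1},{"tx":3,"ty":-1,"tz":-0.6,"wx":0,"wy":0,"wz":0,"gripper":1},{"tx":4.4,"ty":-1,"tz":-0.6,"wx":0,"wy":0,"wz":0,"gripper":1},{"tx":5.6,"ty":-1,"tz":-0.6,"wx":0,"wy":0,"wz":0,"gripper":1},{"tx":6.4,"ty":-1,"tz":-0.6,"wx":0,"wy":0,"wz":0,"gripper":1},{"tx":6.8,"ty":-1,"tz":-0.6,"wx":0,"wy":0,"wz":0,"gripper":1},{"tx":7,"ty":-1,"tz":-0.6,"wx":0,"wy":0,"wz":0,"gripper":1},{"tx":7,"ty":-1,"tz":-0.6,"wx":0,"wy":0,"wz":0,"gripper":1}]'
python3 - <<'E'
from h import *
from plant import *
o=get_obs();P=np.load("dots.npy");print(o["tool_pos"],rel(o,[[*P[0],47]]).round(2))
E
```

```text
time: 2.75
tool_pos: [659.3, -58.7, 63.2]
tcp_rot: [-1.159, 1.57, -0.021]
contact_force: [0.6, 0.1, 0.8]
grip_width: 0.6
[659.27504749 -58.67046816  63.22931174] [[ 1.62 -0.04 -0.02]]
```

```bash
python3 -m creep '[{"tx":0.4,"ty":0,"tz":0,"wx":0,"wy":0,"wz":0,"gripper":1},{"tx":0.8,"ty":0,"tz":0,"wx":0,"wy":0,"wz":0,"gripper":1},{"tx":1.2,"ty":0,"tz":0,"wx":0,"wy":0,"wz":0,"gripper":1},{"tx":1.5,"ty":0,"tz":0,"wx":0,"wy":0,"wz":0,"gripper":1},{"tx":1.5,"ty":0,"tz":0,"wx":0,"wy":0,"wz":0,"gripper":1},{"tx":1.5,"ty":0,"tz":0,"wx":0,"wy":0,"wz":0,"gripper":1}]'
python3 - <<'E'
from h import *
from plant import *
o=get_obs();P=np.load("dots.npy");print(o["tool_pos"]);print(rel(o,[[*p,47] for p in P]).round(2))
for n in ("scene","wrist"):
    c=capture(n); f=c["frame"][:,:,::-1]
    cv2.imwrite(f"pics/{n}2.png",cv2.resize(f[180:300,190:350],(800,600)) if n=="scene" else f)
E
```

```text
time: 3.25
tool_pos: [658.9, -58.8, 47.6]
tcp_rot: [1.64, 1.57, 2.778]
contact_force: [0.2, 0.3, -0.9]
grip_width: 0.8
[658.94857641 -58.80859583  47.62041717]
[[ 0.06 -0.06  0.  ]
 [ 0.06  2.89  0.53]
 [ 0.06  5.85  1.06]
 [ 0.07  8.49 -0.5 ]
 [ 0.07 11.15 -2.05]
 [ 0.07 13.8  -3.61]
 [ 0.07 16.75 -3.08]
 [ 0.07 19.7  -2.55]]
```

View pics/scene2.png

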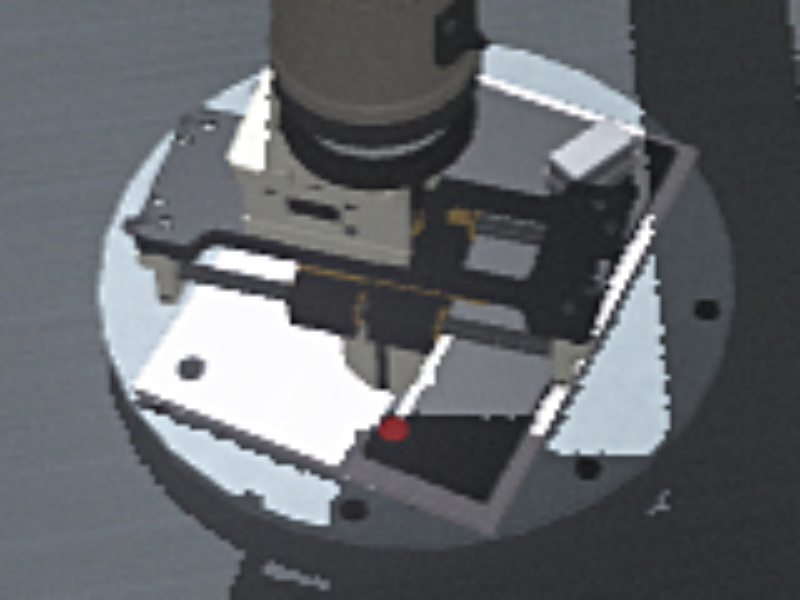

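View pics/wrist2.png

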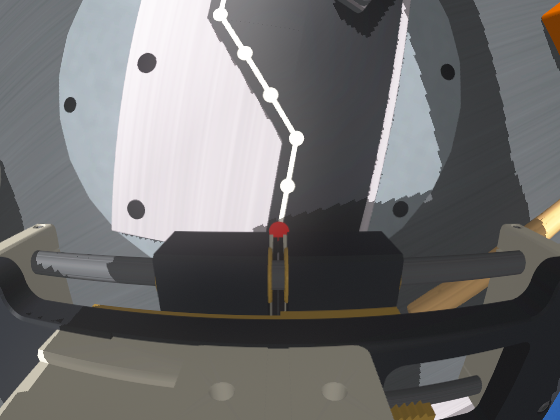

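The scene view puts the fingertip bottom at about (390,392) in the crop and the red dot at (393,430), a gap slightly larger than I expected. The wrist view shows red at (278,229), in line with the fingers. I'll project the TCP into both views to check.

```bash
python3 - <<'E'
from h import *
from plant import *
o=get_obs(); Rt=R.from_euler('xyz',o["tcp_rot"]).as_matrix()
c=capture("scene"); f,Rm,p=cam(c)
def pr(X): q=Rm.T@(np.array(X)-p); return np.array([c["cx"]+f*q[0]/q[2],c["cy"]+f*q[1]/q[2]])
t=o["tool_pos"]
im=cv2.resize(c["frame"][225:285,230:310,::-1],(800,600),interpolation=cv2.INTER_CUBIC)
for lab,X in (("tcp",t),("yf",t+Rt@[0,9.5,0]),("yb",t-Rt@[0,9.5,0]),("zf",t+Rt@[0,0,19]),("zb",t-Rt@[0,0,19]),("dot",[659.5,-59,36])):
    q=pr(X); print(lab,q.round(1)); q=((q-[230,225]+.5)*10).astype(int); cv2.circle(im,tuple(map(int,q)),4,(0,0,255) if lab!="tcp" else (255,0,255),-1)
cv2.imwrite("pics/zoom3.png",im)
E
```

```text
tcp [268.2 261.7]
yf [269.3 258.3]
yb [267.  265.2]
zf [276.5 263.6]
zb [259.9 259.9]
dot [268.3 265. ]
```

View pics/zoom3.png

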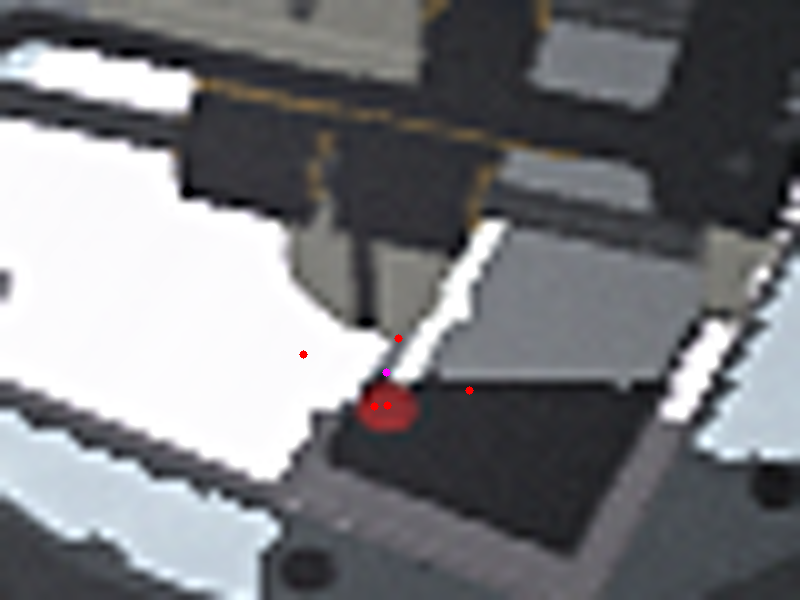

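```bash
python3 - <<'E'
from h import *
from plant import *
np.set_printoptions(linewidth=200)
o=get_obs(); print(o["time"],o["tool_pos"])
for n in ("scene","top"):
    c=capture(n); f,Rm,p=cam(c)
    v,u=np.mgrid[0:420,0:560]; z=c["z_map"]
    X=np.stack([(u-c["cx"])/f*z,(v-c["cy"])/f*z,z],-1)@Rm.T+p
    if n=="scene":
        print("height z"); 
        for r in range(244,272,2): print(r,X[r,256:284:2,2].round(0).astype(int))
        print("x")
        for r in range(244,272,2): print(r,X[r,256:284:2,0].round(0).astype(int))
        cv2.imwrite("pics/dep.png",cv2.resize(np.clip((X[225:285,230:310,2]-30)*3,0,255).astype(np.uint8),(800,600),interpolation=cv2.INTER_NEAREST))
E
```

```text
3.4 [659.25139873 -58.85770304  48.12838728]
height z
244 [158 154 156 149 161 162 162 163 164 166 167 161 160 159]
246 [149 149 149 118 154 157 156 160 158 160 160 155 155 156]
248 [ 30 105 110 110 112 146 149 152 149 153 154  37  32  35]
250 [ 31  27 102 104 105 106 105 106 109 144 152  35  35  37]
252 [ 30  27  93  91  95  95  96 102 102 104  33  36  37  35]
254 [31 27 84 85 88 88 93 92 93 97 33 34 39 35]
256 [26 28 28 29 80 76 82 90 90 37 39 33 37 34]
258 [  29   32 1008   25   27   29   76   36   33   36   36   37   29   34]
260 [30 27 28 30 25 26 32 36 32 37 37 34 34 34]
262 [30 25 27 29 28 24 35 34 34 35 35 35 34 35]
264 [28 29 28 31 28 37 36 33 33 33 34 34 31 38]
266 [29 30 25 30 31 34 32 36 35 32 33 33 33 33]
268 [  29   25   28   28   32   35   37   34 1008   33   35   35   33   34]
270 [28 25 26 30 34 36 36 33 38 34 34 35 34 33]
x
244 [689 687 689 685 695 696 697 698 700 702 703 700 700 700]
246 [688 689 689 667 695 698 697 702 700 703 703 700 701 702]
248 [604 661 666 666 668 694 697 700 699 702 704 618 615 618]
250 [610 608 664 667 668 670 670 671 674 701 707 622 623 625]
252 [615 614 663 663 666 667 668 673 674 676 625 628 630 629]
254 [622 619 662 663 666 667 671 671 673 676 631 633 637 634]
256 [623 626 626 628 665 663 668 675 675 638 641 637 640 639]
258 [ 631  634 1336  631  633  635  670  642  640  643  643  645  640  645]
260 [637 635 637 639 637 638 643 647 645 649 650 649 649 650]
262 [642 639 642 644 644 642 651 651 652 653 654 655 655 656]
264 [646 648 648 651 650 656 657 655 656 657 658 659 658 663]
266 [653 654 651 656 657 660 659 663 663 662 663 664 664 666]
268 [ 658  656  659  660  663  666  668  667 1336  667  669  670  670  671]
270 [662 661 663 666 670 672 672 671 676 674 675 675 676 676]
```

View pics/dep.png

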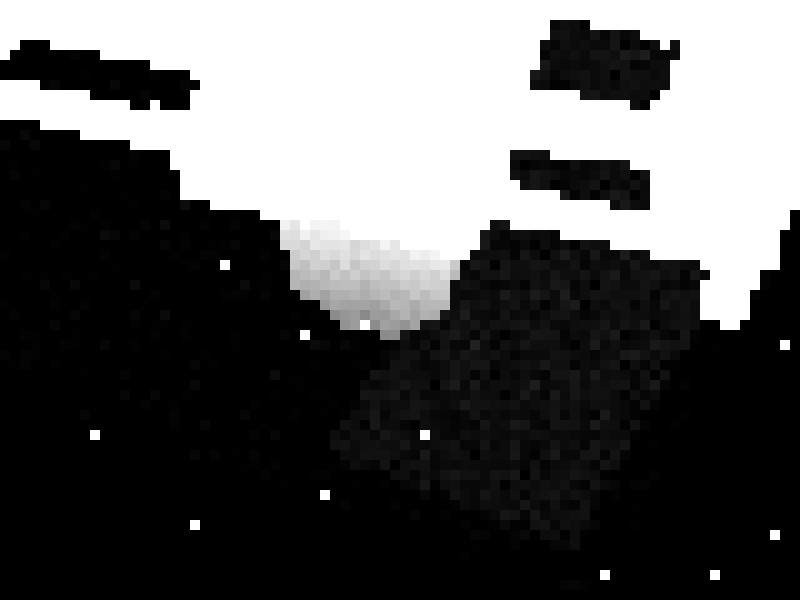

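The depth map shows the visible finger ending well above the reported TCP (about z 61–76 against 48). I'll check this from the wrist view before going on.

```bash
python3 - <<'E'
from h import *
from plant import *
np.set_printoptions(linewidth=220)
o=get_obs(); c=capture("wrist"); f,Rm,p=cam(c); Rt=R.from_euler('xyz',o["tcp_rot"]).as_matrix(); t=o["tool_pos"]
print("cam in tool",Rt.T@(p-t))
def pr(X):
    q=Rm.T@(X-p); th=np.arctan2(np.hypot(q[0],q[1]),q[2]); s=f*th/np.hypot(q[0],q[1]); return c["cx"]+s*q[0],c["cy"]+s*q[1]
for b in (0,-19,-40,-66): print(b,[np.round(pr(t+Rt@np.array([b,y,0])),1) for y in (-9.5,0,9.5)])
print("redpx",np.round(pr(np.array([659.5,-59,36])),1))
v,u=np.mgrid[0:420,0:560].astype(float);x=u-c["cx"];y=v-c["cy"];r=np.hypot(x,y)+1e-9;th=r/f
z=c["z_map"]; X=np.stack([np.tan(th)*x/r*z,np.tan(th)*y/r*z,z],-1)@Rm.T+p
T=(X-t)@Rt
for rr in range(224,320,6): print(rr,"behind",(-T[rr,262:298:3,0]).round(0).astype(int),"y",T[rr,271:289:6,1].round(0).astype(int))
cv2.imwrite("pics/wz.png",cv2.resize(c["frame"][190:330,200:380,::-1],(770,600),interpolation=cv2.INTER_CUBIC))
E
```

```text
cam in tool [-186.03626764   65.44731058   -0.2805843 ]
0 [array([278.1, 250. ]), array([278.2, 235.5]), array([278.2, 220.4])]
-19 [array([278.2, 262.6]), array([278.2, 246.9]), array([278.2, 230.6])]
-40 [array([278.2, 279.6]), array([278.2, 262.5]), array([278.3, 244.4])]
-66 [array([278.3, 307. ]), array([278.3, 287.8]), array([278.4, 267.3])]
redpx [278.1 229.6]
224 behind [-18 -19 -13 -12 -11 -12 -12 -12 -13 -12 -13 -13] y [3 3 4]
230 behind [-19 -20 -14 -13 -12 -12 -12 -12 -13 -13 -13 -12] y [-1 -1  0]
236 behind [103 102 102  32 -12 -13 -12  31  30 101 102 102] y [11 -5 11]
242 behind [107 106 106  39  36  35  35  39  40 107 108 107] y [10  9 10]
248 behind [111 110 107  47  43  44  43  46 107 111 111 111] y [10  9 10]
254 behind [116 116 109 110  52  51  52  52 110 115 115 115] y [34  9 10]
260 behind [116 118 112 111 106 105 107 107 113 117 118 117] y [32 30 31]
266 behind [117 118 112 111 110 109 110 109 114 118 118 118] y [31 30 30]
272 behind [118 118 114 113 111 111 111 111 114 116 118 118] y [30 29 29]
278 behind [117 118 115 112 111 111 111 112 113 117 117 118] y [28 28 28]
284 behind [117 118 114 112 111 111 111 113 115 117 116 117] y [26 26 27]
290 behind [118 118 116 113  74  62  75  74 116 118 116 118] y [25 -3  3]
296 behind [117 118 115 114  74  63  73  74 115 118 118 117] y [24 -6  1]
302 behind [118 118 113  74  74  63  74  73 113 117 118 117] y [-2 -9 -2]
308 behind [118 118 117  74  74 -49  74  74 101 119 117 118] y [ -5 -82  -5]
314 behind [117 117 117  75  74 -49 118 119 119 119 119 119] y [ -7 -89  21]
```

View pics/wz.png

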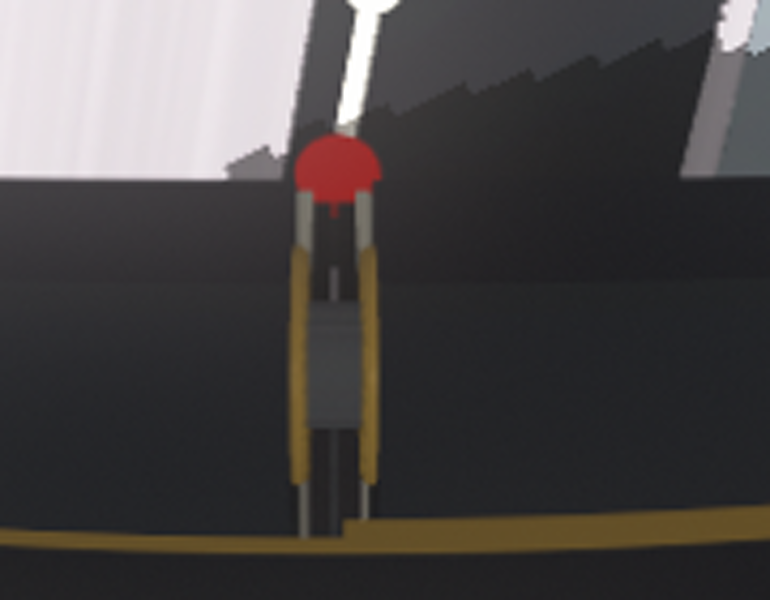

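The wrist depth also shows the visible fingers ending about 30 mm behind the stated TCP. I'll compare with the first pictures, where the gripper was open at z 198.

```bash
python3 - <<'E'
from h import *
d=pickle.load(open("cap0.pkl","rb")); t=np.array([220.2,476.6,197.9]); 
Rt=R.from_euler('xyz',[3.02309271,1.56942891,-2.12205024]).as_matrix()
for n in d:
    c=d[n]; f,Rm,p=cam(c); v,u=np.mgrid[0:420,0:560]; z=c["z_map"]
    X=np.stack([(u-c["cx"])/f*z,(v-c["cy"])/f*z,z],-1)@Rm.T+p
    T=(X-t)@Rt
    m=(z>0)&(np.abs(T[...,1])<16)&(np.abs(T[...,2])<75)&(T[...,0]<100)&(T[...,0]>-130)
    b=T[m]; print(n,m.sum(), "x max pctl",np.percentile(b[:,0],[50,90,98,100]).round(1) if m.sum() else "")
    h=np.histogram(b[:,0],bins=range(-130,110,10)); print(list(zip(h[1],h[0])))
    s=b[b[:,0]>-60]; print(s[np.argsort(-s[:,0])][:25].round(0).tolist())
c=d["scene"]; cv2.imwrite("pics/g0.png",cv2.resize(c["frame"][0:75,400:500,::-1],(800,600),interpolation=cv2.INTER_CUBIC))
E
```

```text
scene 322 x max pctl [-62.  -37.7 -30.7 -25.9]
[(np.int64(-130), np.int64(15)), (np.int64(-120), np.int64(18)), (np.int64(-110), np.int64(4)), (np.int64(-100), np.int64(2)), (np.int64(-90), np.int64(13)), (np.int64(-80), np.int64(61)), (np.int64(-70), np.int64(61)), (np.int64(-60), np.int64(55)), (np.int64(-50), np.int64(47)), (np.int64(-40), np.int64(41)), (np.int64(-30), np.int64(5)), (np.int64(-20), np.int64(0)), (np.int64(-10), np.int64(0)), (np.int64(0), np.int64(0)), (np.int64(10), np.int64(0)), (np.int64(20), np.int64(0)), (np.int64(30), np.int64(0)), (np.int64(40), np.int64(0)), (np.int64(50), np.int64(0)), (np.int64(60), np.int64(0)), (np.int64(70), np.int64(0)), (np.int64(80), np.int64(0)), (np.int64(90), np.int64(0))]
[[-26.0, -6.0, -48.0], [-27.0, -7.0, 48.0], [-29.0, -11.0, -51.0], [-29.0, -11.0, 45.0], [-30.0, -8.0, -51.0], [-31.0, -11.0, 52.0], [-31.0, -4.0, 47.0], [-31.0, -7.0, 52.0], [-31.0, -13.0, 49.0], [-31.0, -11.0, -54.0], [-32.0, -10.0, 49.0], [-32.0, -11.0, 47.0], [-33.0, -9.0, -54.0], [-33.0, -13.0, -49.0], [-33.0, -9.0, -52.0], [-33.0, -10.0, 54.0], [-33.0, 
[... 749 characters left out ...]
nt64(40), np.int64(0)), (np.int64(50), np.int64(0)), (np.int64(60), np.int64(0)), (np.int64(70), np.int64(0)), (np.int64(80), np.int64(0)), (np.int64(90), np.int64(0))]
[[-26.0, -1.0, 47.0], [-29.0, -8.0, 46.0], [-29.0, 3.0, 45.0], [-29.0, -10.0, -49.0], [-30.0, -5.0, 44.0], [-30.0, -10.0, 47.0], [-30.0, -9.0, -52.0], [-30.0, -8.0, 48.0], [-30.0, 1.0, 45.0], [-30.0, -1.0, 44.0], [-31.0, -9.0, 50.0], [-32.0, 3.0, 45.0], [-32.0, -8.0, 44.0], [-32.0, -5.0, 45.0], [-32.0, -1.0, 45.0], [-32.0, -10.0, 47.0], [-34.0, 0.0, 45.0], [-34.0, -10.0, -56.0], [-34.0, -9.0, -54.0], [-34.0, -9.0, 52.0], [-35.0, -8.0, 45.0], [-35.0, -9.0, 55.0], [-36.0, -10.0, 49.0], [-36.0, -9.0, -49.0], [-36.0, -5.0, 44.0]]
```

View pics/g0.png

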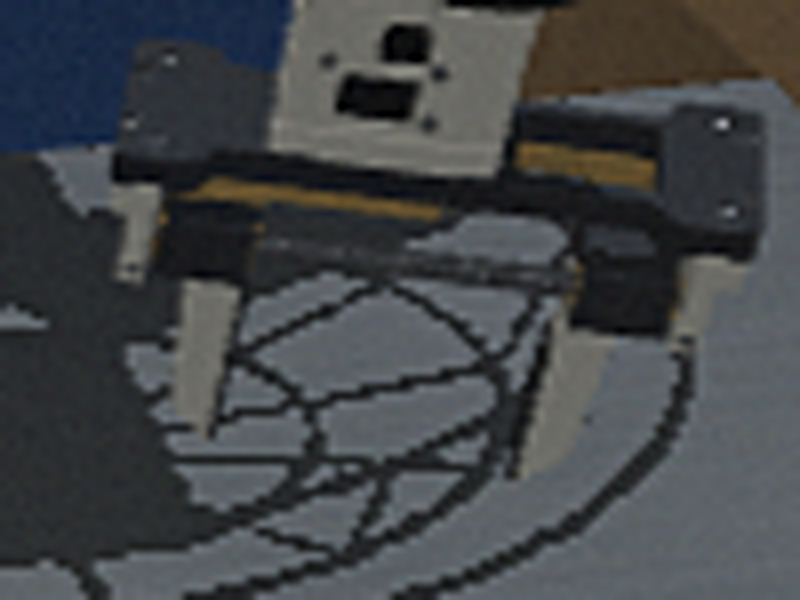

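The images agree that the visible fingertips sit about 28 mm behind the reported TCP, and the visible body is set back by roughly the same amount. So either the reported TCP is too far out or the drawn fingers are short. Those two cases need different heights over the plate. A gentle touch on bare bench near (430,140), clear of everything, will show where the fingertip really ends.

```bash
python3 -m creep '[{"tx":-1.5,"ty":0,"tz":0,"wx":0,"wy":0,"wz":0,"gripper":1},{"tx":-4,"ty":0.5,"tz":0.2,"wx":0,"wy":0,"wz":0,"gripper":1},{"tx":-7,"ty":2,"tz":0.6,"wx":0,"wy":0,"wz":0,"gripper":1},{"tx":-9,"ty":5,"tz":1.5,"wx":0,"wy":0,"wz":0,"gripper":1},{"tx":-9,"ty":8.5,"tz":2.5,"wx":0,"wy":0,"wz":0,"gripper":1},{"tx":-9,"ty":12,"tz":3.5,"wx":0,"wy":0,"wz":0,"gripper":1},{"tx":-9,"ty":15.5,"tz":4.5,"wx":0,"wy":0,"wz":0,"gripper":1},{"tx":-9,"ty":19,"tz":5.5,"wx":0,"wy":0,"wz":0,"gripper":1}]'
python3 -m creep '[{"tx":0,"ty":3.5,"tz":1,"wx":0,"wy":0,"wz":0,"gripper":1},{"tx":0,"ty":7,"tz":2,"wx":0,"wy":0,"wz":0,"gripper":1},{"tx":1,"ty":9.5,"tz":2.8,"wx":0,"wy":0,"wz":0,"gripper":1},{"tx":3,"ty":10.2,"tz":3,"wx":0,"wy":0,"wz":0,"gripper":1},{"tx":5,"ty":10.2,"tz":3,"wx":0,"wy":0,"wz":0,"gripper":1},{"tx":7,"ty":10.2,"tz":3,"wx":0,"wy":0,"wz":0,"gripper":1},{"tx":8.5,"ty":10.2,"tz":3,"wx":0,"wy":0,"wz":0,"gripper":1},{"tx":9.3,"ty":10.2,"tz":3,"wx":0,"wy":0,"wz":0,"gripper":1}]'
python3 - <<'E'
from plant import *
import cv2
c=capture("scene");cv2.imwrite("pics/s4.png",c["frame"][:,:,::-1]);o=get_obs();print(o["tool_pos"],o["contact_force"])
E
```

```text
time: 4.22
tool_pos: [508.3, 71.6, 138.3]
tcp_rot: [-0.948, 1.57, 0.189]
contact_force: [0.4, 0.3, 1.4]
grip_width: 0.3
time: 4.88
tool_pos: [428.8, 140.8, 43.6]
tcp_rot: [2.128, 1.569, -3.017]
contact_force: [0.2, 0.7, -0.2]
grip_width: 1.0
[428.43623872 140.65073102  43.0131311 ] [-0.80003091  0.03105575 -0.88668399]
```

View pics/s4.png

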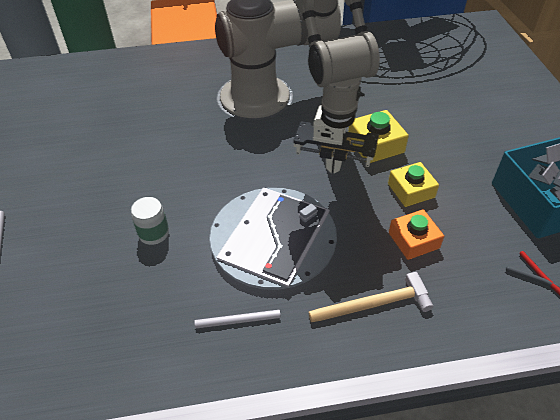

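The scene view shows the closed fingers over bare bench, tip at about (336,168), clear of the turntable and boxes, and nothing has moved. I'll lower gently until contact.

```bash
python3 -m creep '[{"tx":0.8,"ty":0,"tz":0,"wx":0,"wy":0,"wz":0,"gripper":1},{"tx":1.6,"ty":0,"tz":0,"wx":0,"wy":0,"wz":0,"gripper":1},{"tx":2.4,"ty":0,"tz":0,"wx":0,"wy":0,"wz":0,"gripper":1},{"tx":3.0,"ty":0,"tz":0,"wx":0,"wy":0,"wz":0,"gripper":1},{"tx":3.4,"ty":0,"tz":0,"wx":0,"wy":0,"wz":0,"gripper":1},{"tx":3.6,"ty":0,"tz":0,"wx":0,"wy":0,"wz":0,"gripper":1},{"tx":3.6,"ty":0,"tz":0,"wx":0,"wy":0,"wz":0,"gripper":1}]'
python3 -m creep '[{"tx":0.1,"ty":0,"tz":0,"wx":0,"wy":0,"wz":0,"gripper":1},{"tx":0.2,"ty":0,"tz":0,"wx":0,"wy":0,"wz":0,"gripper":1},{"tx":0.3,"ty":0,"tz":0,"wx":0,"wy":0,"wz":0,"gripper":1}]'
python3 -m creep '[{"tx":0.1,"ty":0,"tz":0,"wx":0,"wy":0,"wz":0,"gripper":1},{"tx":0.2,"ty":0,"tz":0,"wx":0,"wy":0,"wz":0,"gripper":1},{"tx":0.3,"ty":0,"tz":0,"wx":0,"wy":0,"wz":0,"gripper":1}]'
```

```text
time: 5.52
tool_pos: [429.5, 140.8, 8.6]
tcp_rot: [2.016, 1.57, -3.129]
contact_force: [0.1, 0.3, 0.1]
grip_width: 0.3
time: 5.77
tool_pos: [429.9, 140.9, 6.1]
tcp_rot: [-0.884, 1.57, 0.255]
contact_force: [0.6, 0.3, 0.1]
grip_width: 0.3
time: 6.02
tool_pos: [429.7, 140.8, 2.9]
tcp_rot: [-0.698, 1.571, 0.44]
contact_force: [0.3, -0.1, -0.7]
grip_width: 0.5
```

```bash
python3 -m creep '[{"tx":0.1,"ty":0,"tz":0,"wx":0,"wy":0,"wz":0,"gripper":1},{"tx":0.2,"ty":0,"tz":0,"wx":0,"wy":0,"wz":0,"gripper":1}]'
python3 -m creep '[{"tx":0.1,"ty":0,"tz":0,"wx":0,"wy":0,"wz":0,"gripper":1},{"tx":0.2,"ty":0,"tz":0,"wx":0,"wy":0,"wz":0,"gripper":1},{"tx":0.2,"ty":0,"tz":0,"wx":0,"wy":0,"wz":0,"gripper":1}]'
```

```text
time: 6.18
tool_pos: [429.7, 140.8, 0.8]
tcp_rot: [-0.225, 1.571, 0.912]
contact_force: [0.1, -0.5, -0.6]
grip_width: 0.5
time: 6.43
tool_pos: [429.5, 140.8, -1.3]
tcp_rot: [1.901, 1.57, 3.039]
contact_force: [0.7, -0.3, 0.1]
grip_width: 0.6
```

```bash
python3 -m creep '[{"tx":0.1,"ty":0,"tz":0,"wx":0,"wy":0,"wz":0,"gripper":1},{"tx":0.3,"ty":0,"tz":0,"wx":0,"wy":0,"wz":0,"gripper":1},{"tx":0.3,"ty":0,"tz":0,"wx":0,"wy":0,"wz":0,"gripper":1}]'
python3 - <<'E'
from h import *
from plant import *
o=get_obs(); t=o["tool_pos"]; Rt=R.from_euler('xyz',o["tcp_rot"]).as_matrix(); print(t,o["contact_force"])
c=capture("scene"); f,Rm,p=cam(c)
v,u=np.mgrid[0:420,0:560]; z=c["z_map"]
X=np.stack([(u-c["cx"])/f*z,(v-c["cy"])/f*z,z],-1)@Rm.T+p
np.set_printoptions(linewidth=200)
for r in range(150,190,2): print(r,X[r,322:354:2,2].round(0).astype(int))
cv2.imwrite("pics/s5.png",cv2.resize(c["frame"][130:205,290:390,::-1],(800,600),interpolation=cv2.INTER_CUBIC))
E
```

```text
time: 6.68
tool_pos: [429.5, 140.8, -4.4]
tcp_rot: [1.976, 1.57, 3.114]
contact_force: [0.3, -0.8, -0.5]
grip_width: 0.5
[429.49568787 140.784864    -4.36701474] [ 0.25155662 -0.82493886 -0.51534237]
150 [146 147 149 151 157 155 155 163 158 159 133 135 127 131 126 134]
152 [142 139 141 145 147 150 151 156 155 154 131 131 121 123 123 125]
154 [138 142 142 141 141 144 145 145 149 150 134 134 118 120  -5  -1]
156 [132 135 133 136 137 138 138 140 142 142 131 124 111 105 106 107]
158 [127 131 130 132 132 132 135 136 136 141 132 109 113  99   0  -3]
160 [122 125 128 126 125 130 131 131 133 131 130 129 130 133  -2  -3]
162 [112 112 117 115 119 122 122 126 125 129 127 128 131 134 135 134]
164 [113 113 112 112 113 103 110 111 114 118 119 122 122 125 124 127]
166 [114 113 113 113 115  91 114 114 113 112 115 111  90 112 116 116]
168 [105 112 108 113 110 107 112 113 111 114 112 115  -3  -1  -5  -2]
170 [ 96 103 102 105 106 101 109 109 110 112 111 110 104 105 109  -3]
172 [ -1  96  94  97  93 101  98 100 103 105 106 104 101 107 104 107]
174 [ -4  -2  64  65  63  63  93  95  96 101  97   0  -2   4   0  -4]
176 [-2 -4 52 57 56 60 63 59 64 45 -5  1 -1  1 -3  2]
178 [-3 -6 48 51 53 52 56 55 53  2 -3 -4  0 -1 -3  0]
180 [-1 -1 44 44 44 47 50 51 50 -3 -3 -2 -3  1 -3 -4]
182 [-1 -5 38 39 38 39 43 41 44 -3 -4  0  1  2 -2  0]
184 [-3 -3 -3 29 33 31 30 35 -3  0 -2 -5 -1  0 -3 -3]
186 [ 0 -5 -4 -1 23 22 -3 -2 -2  0 -1 -3  3 -2 -1 -1]
188 [  -1   -2   -4   -6    1    0    0 1008   -1   -1   -1    0   -3   -4   -5    1]
```

View pics/s5.png

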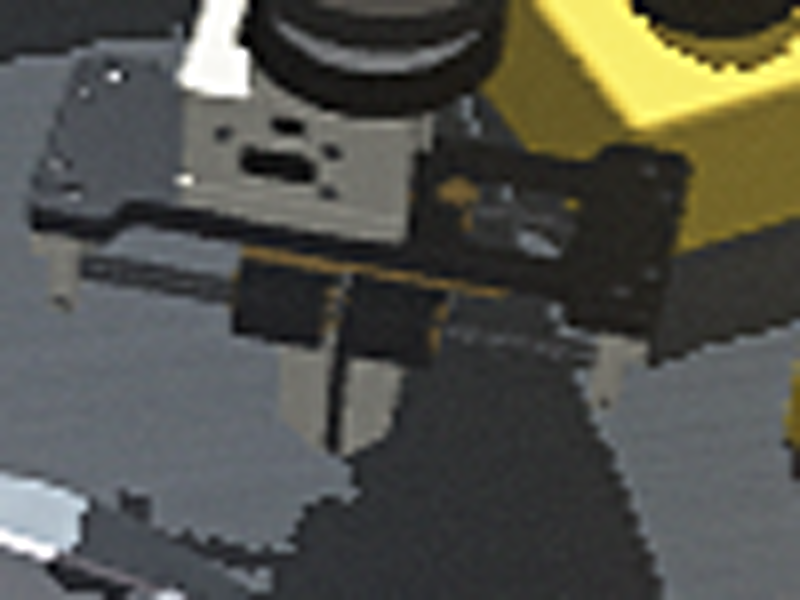

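The fingers are visibly still about 22 mm above the bench and there's no force, although the reported TCP is at −4.4. So the reported TCP is biased along the tool. I'll keep going down to real contact to get the exact offset.

```bash
python3 -m creep '[{"tx":0.4,"ty":0,"tz":0,"wx":0,"wy":0,"wz":0,"gripper":1},{"tx":0.8,"ty":0,"tz":0,"wx":0,"wy":0,"wz":0,"gripper":1},{"tx":1.2,"ty":0,"tz":0,"wx":0,"wy":0,"wz":0,"gripper":1},{"tx":1.4,"ty":0,"tz":0,"wx":0,"wy":0,"wz":0,"gripper":1},{"tx":1.5,"ty":0,"tz":0,"wx":0,"wy":0,"wz":0,"gripper":1},{"tx":1.5,"ty":0,"tz":0,"wx":0,"wy":0,"wz":0,"gripper":1}]'
python3 -m creep '[{"tx":0.1,"ty":0,"tz":0,"wx":0,"wy":0,"wz":0,"gripper":1},{"tx":0.2,"ty":0,"tz":0,"wx":0,"wy":0,"wz":0,"gripper":1},{"tx":0.2,"ty":0,"tz":0,"wx":0,"wy":0,"wz":0,"gripper":1}]'
```

```text
time: 7.23
tool_pos: [429.5, 140.8, -19.4]
tcp_rot: [2.059, 1.57, -3.086]
contact_force: [-0.4, -0.1, 0.2]
grip_width: 0.3
time: 7.48
tool_pos: [429.7, 140.8, -21.2]
tcp_rot: [0.09, 1.571, 1.228]
contact_force: [-0.4, 0.2, 0.0]
grip_width: 0.7
```

```bash
python3 -m creep '[{"tx":0.1,"ty":0,"tz":0,"wx":0,"wy":0,"wz":0,"gripper":1},{"tx":0.2,"ty":0,"tz":0,"wx":0,"wy":0,"wz":0,"gripper":1},{"tx":0.2,"ty":0,"tz":0,"wx":0,"wy":0,"wz":0,"gripper":1}]'
python3 -m creep '[{"tx":0.1,"ty":0,"tz":0,"wx":0,"wy":0,"wz":0,"gripper":1},{"tx":0.1,"ty":0,"tz":0,"wx":0,"wy":0,"wz":0,"gripper":1}]'
python3 -m creep '[{"tx":0.1,"ty":0,"tz":0,"wx":0,"wy":0,"wz":0,"gripper":1},{"tx":0.1,"ty":0,"tz":0,"wx":0,"wy":0,"wz":0,"gripper":1}]'
```

```text
time: 7.73
tool_pos: [429.6, 140.8, -23.2]
tcp_rot: [1.704, 1.571, 2.842]
contact_force: [0.5, -0.8, 0.1]
grip_width: 0.5
time: 7.9
tool_pos: [429.6, 140.8, -24.2]
tcp_rot: [1.291, 1.571, 2.429]
contact_force: [0.0, 0.6, 0.0]
grip_width: 0.8
time: 8.07
tool_pos: [429.6, 140.8, -25.2]
tcp_rot: [1.61, 1.571, 2.748]
contact_force: [0.7, 0.2, -0.2]
grip_width: 0.3
```

```bash
for i in 1; do python3 -m creep '[{"tx":0.1,"ty":0,"tz":0,"wx":0,"wy":0,"wz":0,"gripper":1},{"tx":0.1,"ty":0,"tz":0,"wx":0,"wy":0,"wz":0,"gripper":1}]'; done
python3 -m creep '[{"tx":0.05,"ty":0,"tz":0,"wx":0,"wy":0,"wz":0,"gripper":1},{"tx":0.05,"ty":0,"tz":0,"wx":0,"wy":0,"wz":0,"gripper":1}]'
```

```text
time: 8.23
tool_pos: [429.6, 140.8, -26.2]
tcp_rot: [1.602, 1.571, 2.74]
contact_force: [0.5, -0.3, 0.1]
grip_width: 0.7
time: 8.4
tool_pos: [429.6, 140.8, -26.6]
tcp_rot: [0.806, 1.571, 1.944]
contact_force: [0.6, -0.4, -0.1]
grip_width: 0.3
```

```bash
python3 -m creep '[{"tx":0.05,"ty":0,"tz":0,"wx":0,"wy":0,"wz":0,"gripper":1},{"tx":0.1,"ty":0,"tz":0,"wx":0,"wy":0,"wz":0,"gripper":1}]'
python3 -m creep '[{"tx":0.05,"ty":0,"tz":0,"wx":0,"wy":0,"wz":0,"gripper":1},{"tx":0.05,"ty":0,"tz":0,"wx":0,"wy":0,"wz":0,"gripper":1}]'
python3 -m creep '[{"tx":0.05,"ty":0,"tz":0,"wx":0,"wy":0,"wz":0,"gripper":1},{"tx":0.05,"ty":0,"tz":0,"wx":0,"wy":0,"wz":0,"gripper":1}]'
```

```text
time: 8.57
tool_pos: [429.7, 140.8, -27.6]
tcp_rot: [-0.467, 1.571, 0.671]
contact_force: [0.8, 0.3, -0.2]
grip_width: 0.3
time: 8.73
tool_pos: [429.6, 140.8, -28.2]
tcp_rot: [1.578, 1.571, 2.716]
contact_force: [1.2, 0.2, 0.1]
grip_width: 0.7
time: 8.9
tool_pos: [429.7, 140.8, -28.5]
tcp_rot: [-0.762, 1.571, 0.376]
contact_force: [-0.2, 0.7, 1.2]
grip_width: 0.6
```

```bash
python3 -m creep '[{"tx":0.05,"ty":0,"tz":0,"wx":0,"wy":0,"wz":0,"gripper":1},{"tx":0.05,"ty":0,"tz":0,"wx":0,"wy":0,"wz":0,"gripper":1}]'
python3 -m creep '[{"tx":0.05,"ty":0,"tz":0,"wx":0,"wy":0,"wz":0,"gripper":1},{"tx":0.05,"ty":0,"tz":0,"wx":0,"wy":0,"wz":0,"gripper":1}]'
```

```text
time: 9.07
tool_pos: [429.7, 140.8, -28.6]
tcp_rot: [-0.846, 1.571, 0.292]
contact_force: [-1.8, -0.2, 8.0]
grip_width: 0.5
time: 9.23
tool_pos: [429.8, 140.8, -28.6]
tcp_rot: [-0.959, 1.57, 0.179]
contact_force: [-2.8, -0.7, 14.5]
grip_width: 0.2
```

Real contact came at a reported z of −28.6 (force rose to 8, then 14.5 N). So the true fingertip is 28.5 mm behind the reported TCP, which matches the images. The trace height becomes reported z ≈ 20, putting the tip 12 mm above the plate. Lifting and going back to the red dot.

```bash
python3 -m creep '[{"tx":-1,"ty":0,"tz":0,"wx":0,"wy":0,"wz":0,"gripper":1},{"tx":-4,"ty":0,"tz":0,"wx":0,"wy":0,"wz":0,"gripper":1},{"tx":-7,"ty":0,"tz":0,"wx":0,"wy":0,"wz":0,"gripper":1},{"tx":-10,"ty":-1.5,"tz":-0.4,"wx":0,"wy":0,"wz":0,"gripper":1},{"tx":-11,"ty":-4.5,"tz":-1.2,"wx":0,"wy":0,"wz":0,"gripper":1},{"tx":-11,"ty":-8,"tz":-2.2,"wx":0,"wy":0,"wz":0,"gripper":1},{"tx":-11,"ty":-11.5,"tz":-3.2,"wx":0,"wy":0,"wz":0,"gripper":1},{"tx":-11,"ty":-15,"tz":-4.2,"wx":0,"wy":0,"wz":0,"gripper":1}]'
python3 -m creep '[{"tx":0,"ty":-3.5,"tz":-1,"wx":0,"wy":0,"wz":0,"gripper":1},{"tx":0,"ty":-7,"tz":-2,"wx":0,"wy":0,"wz":0,"gripper":1},{"tx":0,"ty":-10.5,"tz":-3,"wx":0,"wy":0,"wz":0,"gripper":1},{"tx":0,"ty":-13,"tz":-3.9,"wx":0,"wy":0,"wz":0,"gripper":1},{"tx":0,"ty":-14.2,"tz":-4.3,"wx":0,"wy":0,"wz":0,"gripper":1},{"tx":0,"ty":-14.2,"tz":-4.3,"wx":0,"wy":0,"wz":0,"gripper":1},{"tx":0,"ty":-14.2,"tz":-4.3,"wx":0,"wy":0,"wz":0,"gripper":1}]'
python3 - <<'E'
from h import *
from plant import *
o=get_obs();P=np.load("dots.npy");print(o["tool_pos"],rel(o,[[*P[0],20]]).round(2))
E
```

```text
time: 9.9
tool_pos: [549.4, 38.7, 81.0]
tcp_rot: [-1.091, 1.57, 0.048]
contact_force: [-0.4, 0.3, -0.4]
grip_width: 0.2
time: 10.48
tool_pos: [658.6, -59.0, 79.5]
tcp_rot: [1.594, 1.569, 2.731]
contact_force: [0.1, 1.1, 0.4]
grip_width: 0.2
[658.60064857 -59.0101925   79.54866871] [[ 5.95 -0.09  0.04]]
```

```bash
python3 -m creep '[{"tx":1.2,"ty":-0.1,"tz":0,"wx":0,"wy":0,"wz":0,"gripper":1},{"tx":2.4,"ty":-0.1,"tz":0,"wx":0,"wy":0,"wz":0,"gripper":1},{"tx":3.6,"ty":-0.1,"tz":0,"wx":0,"wy":0,"wz":0,"gripper":1},{"tx":4.6,"ty":-0.1,"tz":0,"wx":0,"wy":0,"wz":0,"gripper":1},{"tx":5.4,"ty":-0.1,"tz":0,"wx":0,"wy":0,"wz":0,"gripper":1},{"tx":5.8,"ty":-0.1,"tz":0,"wx":0,"wy":0,"wz":0,"gripper":1},{"tx":5.8,"ty":-0.1,"tz":0,"wx":0,"wy":0,"wz":0,"gripper":1},{"tx":5.8,"ty":-0.1,"tz":0,"wx":0,"wy":0,"wz":0,"gripper":1}]'
python3 - <<'E'
from h import *
from plant import *
o=get_obs();P=np.load("dots.npy");print(o["tool_pos"],rel(o,[[*p,20] for p in P]).round(2))
c=capture("scene"); cv2.imwrite("pics/s6.png",cv2.resize(c["frame"][225:285,230:310,::-1],(800,600),interpolation=cv2.INTER_CUBIC))
c=capture("wrist"); cv2.imwrite("pics/w6.png",cv2.resize(c["frame"][150:330,160:400,::-1],(800,600),interpolation=cv2.INTER_CUBIC))
E
```

```text
time: 11.15
tool_pos: [660.0, -59.2, 22.3]
tcp_rot: [1.045, 1.571, 2.183]
contact_force: [0.5, -0.3, 0.6]
grip_width: 0.7
[660.03133726 -59.19034308  22.32561594] [[ 2.300e-01  5.000e-02 -1.000e-02]
 [ 2.300e-01  3.010e+00  5.200e-01]
 [ 2.300e-01  5.960e+00  1.050e+00]
 [ 2.300e-01  8.610e+00 -5.000e-01]
 [ 2.300e-01  1.126e+01 -2.060e+00]
 [ 2.300e-01  1.391e+01 -3.620e+00]
 [ 2.300e-01  1.686e+01 -3.090e+00]
 [ 2.300e-01  1.982e+01 -2.560e+00]]
```

View pics/s6.png

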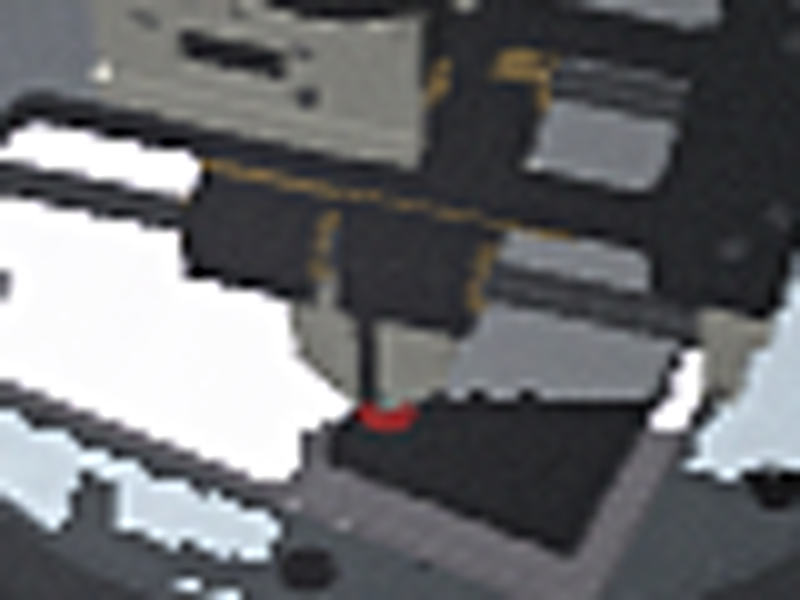

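View pics/w6.png

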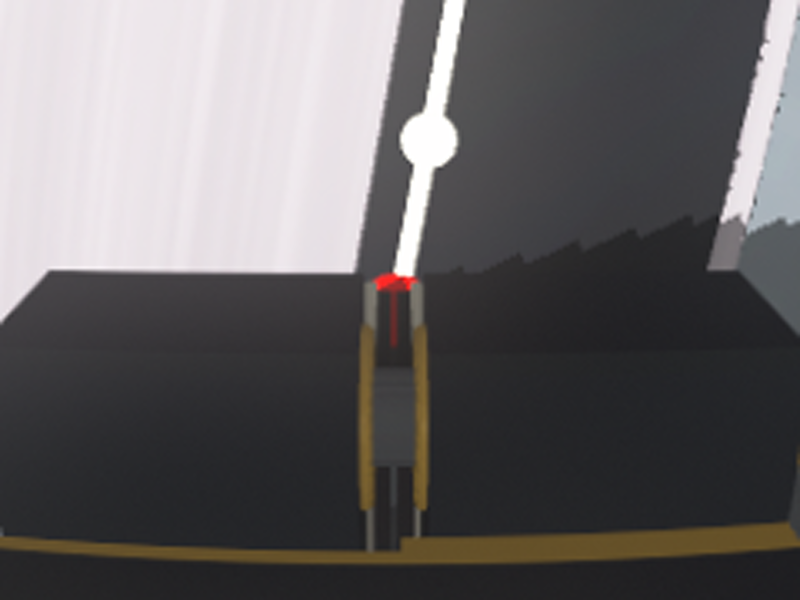

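Both crops show the fingertips right over the red dot (scene crop (387,415), wrist crop (393,282)), a little above the plate. I'll lower 3 mm and trace to dot 2, then to the blue dot in steady steps, dwelling on each dot.

```bash
python3 -m creep '[{"tx":0.3,"ty":0,"tz":0,"wx":0,"wy":0,"wz":0,"gripper":1},{"tx":0.3,"ty":1.5,"tz":0.26,"wx":0,"wy":0,"wz":0,"gripper":1},{"tx":0.3,"ty":3,"tz":0.5,"wx":0,"wy":0,"wz":0,"gripper":1},{"tx":0.3,"ty":3,"tz":0.5,"wx":0,"wy":0,"wz":0,"gripper":1},{"tx":0.3,"ty":4.5,"tz":0.8,"wx":0,"wy":0,"wz":0,"gripper":1},{"tx":0.3,"ty":6,"tz":1.05,"wx":0,"wy":0,"wz":0,"gripper":1},{"tx":0.3,"ty":6,"tz":1.05,"wx":0,"wy":0,"wz":0,"gripper":1},{"tx":0.3,"ty":6,"tz":1.05,"wx":0,"wy":0,"wz":0,"gripper":1}]'
python3 - <<'E'
from h import *
from plant import *
o=get_obs();P=np.load("dots.npy");print(o["tool_pos"],rel(o,[[*p,20] for p in P[2:]]).round(2))
E
```

```text
time: 11.92
tool_pos: [610.7, -24.7, 19.9]
tcp_rot: [-1.351, 1.569, -0.212]
contact_force: [0.3, 0.3, -0.2]
grip_width: 0.4
[610.65951356 -24.69631617  19.9378431 ] [[-1.000e-02  3.000e-02 -1.000e-02]
 [-1.000e-02  2.680e+00 -1.560e+00]
 [-1.000e-02  5.340e+00 -3.120e+00]
 [-2.000e-02  7.980e+00 -4.670e+00]
 [-2.000e-02  1.094e+01 -4.140e+00]
 [-3.000e-02  1.389e+01 -3.610e+00]]
```

```bash
python3 -m creep '[{"tx":0,"ty":1.35,"tz":-0.8,"wx":0,"wy":0,"wz":0,"gripper":1},{"tx":0,"ty":2.7,"tz":-1.56,"wx":0,"wy":0,"wz":0,"gripper":1},{"tx":0,"ty":2.7,"tz":-1.56,"wx":0,"wy":0,"wz":0,"gripper":1},{"tx":0,"ty":4,"tz":-2.3,"wx":0,"wy":0,"wz":0,"gripper":1},{"tx":0,"ty":5.3,"tz":-3.1,"wx":0,"wy":0,"wz":0,"gripper":1},{"tx":0,"ty":5.3,"tz":-3.1,"wx":0,"wy":0,"wz":0,"gripper":1},{"tx":0,"ty":6.7,"tz":-3.9,"wx":0,"wy":0,"wz":0,"gripper":1},{"tx":0,"ty":8,"tz":-4.65,"wx":0,"wy":0,"wz":0,"gripper":1}]'
python3 -m creep '[{"tx":0,"ty":0,"tz":0,"wx":0,"wy":0,"wz":0,"gripper":1},{"tx":0,"ty":0,"tz":0,"wx":0,"wy":0,"wz":0,"gripper":1}]'
python3 - <<'E'
from h import *
from plant import *
o=get_obs();P=np.load("dots.npy");print(o["tool_pos"],rel(o,[[*p,20] for p in P[5:]]).round(2))
c=capture("wrist"); cv2.imwrite("pics/w7.png",c["frame"][:,:,::-1])
E
```

```text
time: 12.58
tool_pos: [519.9, -33.9, 19.8]
tcp_rot: [-1.316, 1.568, -0.178]
contact_force: [0.2, 0.4, 0.2]
grip_width: 0.2
time: 12.75
tool_pos: [519.5, -33.7, 19.8]
tcp_rot: [-1.269, 1.569, -0.132]
contact_force: [0.9, -0.9, 0.6]
grip_width: 0.4
[519.51562014 -33.68994335  19.80617762] [[-0.02  0.08 -0.04]
 [-0.02  3.04  0.49]
 [-0.03  5.99  1.02]]
```

View pics/w7.png

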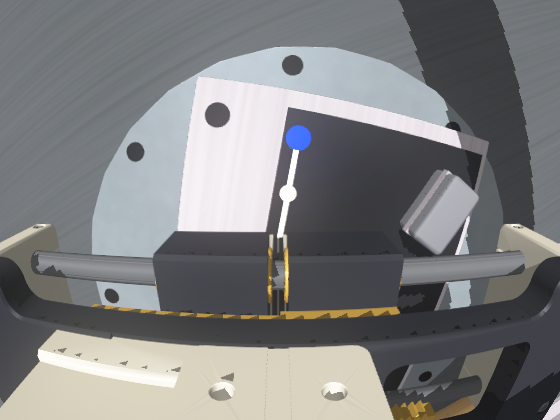

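The fingertips are at dot 5. Ahead in the wrist view are dot 6 at (288,193) and the blue dot at (298,138), and the grey block at (438,212) is well below the gripper body. Continuing.

```bash
python3 -m creep '[{"tx":0,"ty":1.5,"tz":0.25,"wx":0,"wy":0,"wz":0,"gripper":1},{"tx":0,"ty":3,"tz":0.5,"wx":0,"wy":0,"wz":0,"gripper":1},{"tx":0,"ty":3,"tz":0.5,"wx":0,"wy":0,"wz":0,"gripper":1},{"tx":0,"ty":4.5,"tz":0.75,"wx":0,"wy":0,"wz":0,"gripper":1},{"tx":0,"ty":6,"tz":1,"wx":0,"wy":0,"wz":0,"gripper":1},{"tx":0,"ty":6,"tz":1,"wx":0,"wy":0,"wz":0,"gripper":1},{"tx":0,"ty":6,"tz":1,"wx":0,"wy":0,"wz":0,"gripper":1}]'
python3 - <<'E'
from h import *
from plant import *
o=get_obs();P=np.load("dots.npy");print(o["tool_pos"],rel(o,[[*P[7],20],[465.5,338.7,120],[465.5,338.7,54]]).round(2))
c=capture("scene"); cv2.imwrite("pics/s8.png",cv2.resize(c["frame"][170:290,190:350,::-1],(800,600),interpolation=cv2.INTER_CUBIC))
c=capture("wrist"); cv2.imwrite("pics/w8.png",cv2.resize(c["frame"][150:330,160:400,::-1],(800,600),interpolation=cv2.INTER_CUBIC))
E
```

```text
time: 13.38
tool_pos: [469.2, 0.9, 19.7]
tcp_rot: [-1.299, 1.569, -0.16]
contact_force: [-0.3, 0.3, 0.4]
grip_width: 0.6
[469.15903421   0.91164717  19.73940651] [[-3.000e-02 -3.000e-02 -1.000e-02]
 [-1.004e+01  1.446e+01  3.053e+01]
 [-3.440e+00  1.447e+01  3.052e+01]]
```

View pics/s8.png

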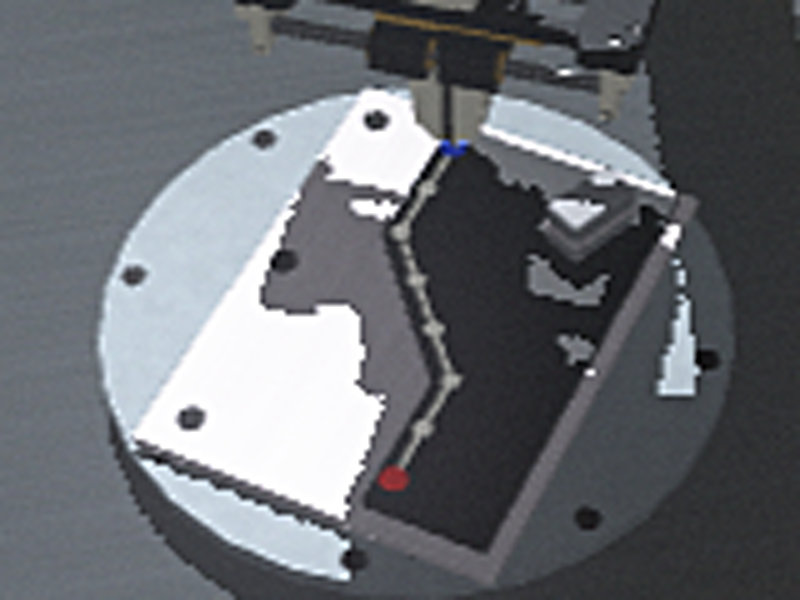

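View pics/w8.png

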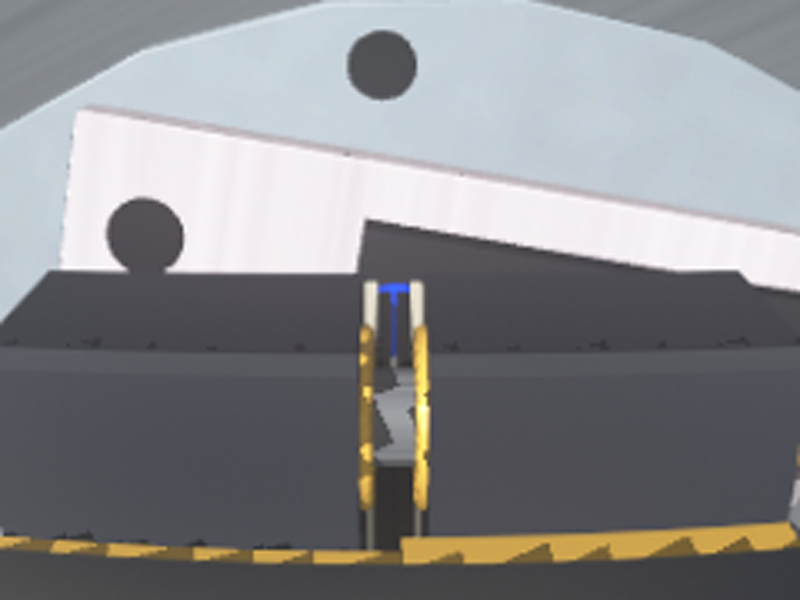

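The fingertips are over the blue dot in both views (scene crop (453,148)). Now up and across to the button; its top at 74 mm corresponds to reported z 45.5, and fully in to 35.5.

```bash
python3 -m creep '[{"tx":-2,"ty":0,"tz":0,"wx":0,"wy":0,"wz":0,"gripper":1},{"tx":-5,"ty":0,"tz":0,"wx":0,"wy":0,"wz":0,"gripper":1},{"tx":-8,"ty":0.5,"tz":1,"wx":0,"wy":0,"wz":0,"gripper":1},{"tx":-10,"ty":1.8,"tz":4,"wx":0,"wy":0,"wz":0,"gripper":1},{"tx":-10,"ty":3.4,"tz":7.3,"wx":0,"wy":0,"wz":0,"gripper":1},{"tx":-10,"ty":5,"tz":10.6,"wx":0,"wy":0,"wz":0,"gripper":1},{"tx":-10,"ty":6.6,"tz":14,"wx":0,"wy":0,"wz":0,"gripper":1},{"tx":-10,"ty":8.2,"tz":17.3,"wx":0,"wy":0,"wz":0,"gripper":1}]'
python3 -m creep '[{"tx":0,"ty":1.5,"tz":3.3,"wx":0,"wy":0,"wz":0,"gripper":1},{"tx":0,"ty":3.1,"tz":6.6,"wx":0,"wy":0,"wz":0,"gripper":1},{"tx":0,"ty":4.7,"tz":10,"wx":0,"wy":0,"wz":0,"gripper":1},{"tx":0,"ty":5.8,"tz":12.4,"wx":0,"wy":0,"wz":0,"gripper":1},{"tx":0,"ty":6.3,"tz":13.2,"wx":0,"wy":0,"wz":0,"gripper":1},{"tx":0,"ty":6.3,"tz":13.2,"wx":0,"wy":0,"wz":0,"gripper":1},{"tx":0,"ty":6.3,"tz":13.2,"wx":0,"wy":0,"wz":0,"gripper":1}]'
python3 - <<'E'
from h import *
from plant import *
o=get_obs();print(o["tool_pos"],rel(o,[[465.5,338.7,50]]).round(2))
c=capture("wrist"); pickle.dump(c,open("w9.pkl","wb")); cv2.imwrite("pics/w9.png",c["frame"][:,:,::-1])
f=c["frame"];h=cv2.cvtColor(f,cv2.COLOR_RGB2HSV)
for b in blobs((h[...,0]>50)&(h[...,0]<85)&(h[...,1]>120)&(h[...,2]>40),40): print(b[0],b[1].round(1),b[2],onz(c,*b[1],74,True).round(1))
E
```

```text
time: 14.15
tool_pos: [466.9, 194.2, 120.0]
tcp_rot: [-0.89, 1.569, 0.247]
contact_force: [0.9, -0.4, -0.0]
grip_width: 0.5
time: 14.73
tool_pos: [464.2, 338.2, 119.1]
tcp_rot: [-2.974, 1.57, -1.835]
contact_force: [0.2, -0.2, 0.3]
grip_width: 0.7
[464.15565226 338.20383987 119.10974965] [[ 6.91 -0.1   0.11]]
3156 [124.2  25.1] [91  0 70 57] [278.5 293.8  74. ]
1901 [283.5 213.2] [258 190  52  48] [464.4 342.5  74. ]
```

View pics/w9.png

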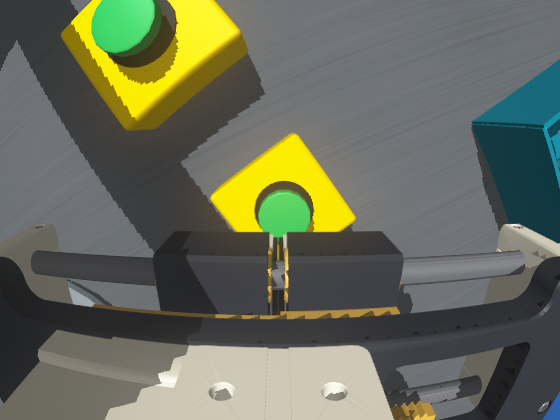

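The wrist view shows the small yellow box with its green button centred at about (284,216), just ahead of and under the fingers, about 3 mm off to one side, which is well inside the 20 mm radius. Descending to just above it, with a small correction.

```bash
python3 -m creep '[{"tx":1.5,"ty":0,"tz":0.2,"wx":0,"wy":0,"wz":0,"gripper":1},{"tx":3,"ty":0,"tz":0.2,"wx":0,"wy":0,"wz":0,"gripper":1},{"tx":4.5,"ty":0,"tz":0.2,"wx":0,"wy":0,"wz":0,"gripper":1},{"tx":5.7,"ty":0,"tz":0.2,"wx":0,"wy":0,"wz":0,"gripper":1},{"tx":6.4,"ty":0,"tz":0.2,"wx":0,"wy":0,"wz":0,"gripper":1},{"tx":6.7,"ty":0,"tz":0.2,"wx":0,"wy":0,"wz":0,"gripper":1},{"tx":6.7,"ty":0,"tz":0.2,"wx":0,"wy":0,"wz":0,"gripper":1}]'
python3 - <<'E'
from h import *
from plant import *
o=get_obs();print(o["tool_pos"])
c=capture("scene"); cv2.imwrite("pics/s10.png",cv2.resize(c["frame"][125:215,350:470,::-1],(800,600),interpolation=cv2.INTER_CUBIC))
E
```

```text
time: 15.37
tool_pos: [464.9, 339.5, 52.2]
tcp_rot: [2.608, 1.57, -2.538]
contact_force: [-0.2, 0.3, -0.3]
grip_width: 0.4
[464.87252636 339.45719184  52.1940898 ]
```

View pics/s10.png

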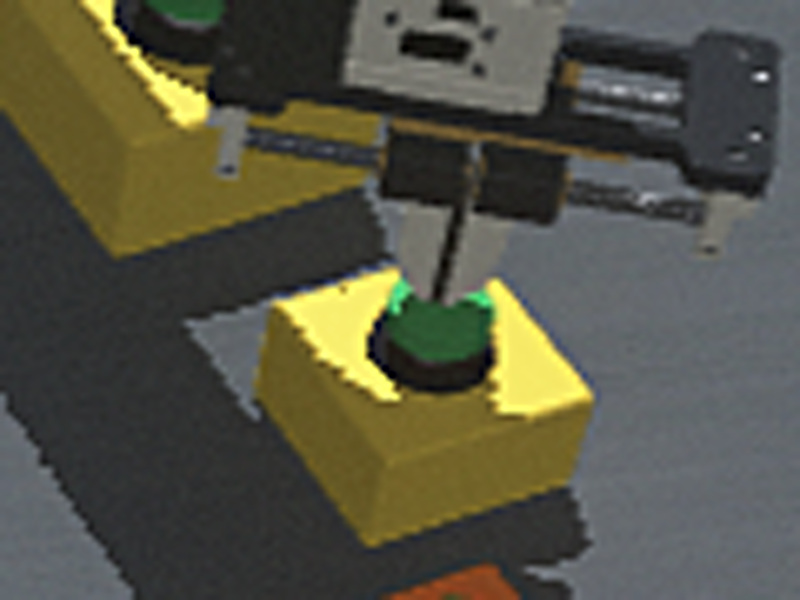

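The fingertips are just above the green button of the small yellow box, at (440,300) in the crop, and centred on it. Pressing slowly.

```bash
python3 -m creep '[{"tx":0.3,"ty":0,"tz":0,"wx":0,"wy":0,"wz":0,"gripper":1},{"tx":0.6,"ty":0,"tz":0,"wx":0,"wy":0,"wz":0,"gripper":1},{"tx":0.8,"ty":0,"tz":0,"wx":0,"wy":0,"wz":0,"gripper":1},{"tx":1,"ty":0,"tz":0,"wx":0,"wy":0,"wz":0,"gripper":1},{"tx":1,"ty":0,"tz":0,"wx":0,"wy":0,"wz":0,"gripper":1}]'
python3 -m creep '[{"tx":0.2,"ty":0,"tz":0,"wx":0,"wy":0,"wz":0,"gripper":1},{"tx":0.4,"ty":0,"tz":0,"wx":0,"wy":0,"wz":0,"gripper":1},{"tx":0.5,"ty":0,"tz":0,"wx":0,"wy":0,"wz":0,"gripper":1},{"tx":0.5,"ty":0,"tz":0,"wx":0,"wy":0,"wz":0,"gripper":1}]'
```

```text
time: 15.83
tool_pos: [464.8, 340.7, 42.4]
tcp_rot: [-0.746, 1.57, 0.392]
contact_force: [0.2, 0.8, 0.8]
grip_width: 0.4
time: 16.17
tool_pos: [464.7, 340.6, 37.2]
tcp_rot: [-0.15, 1.571, 0.988]
contact_force: [0.4, 0.3, 0.8]
grip_width: 0.3
```

```bash
python3 -m creep '[{"tx":0.1,"ty":0,"tz":0,"wx":0,"wy":0,"wz":0,"gripper":1},{"tx":0.2,"ty":0,"tz":0,"wx":0,"wy":0,"wz":0,"gripper":1},{"tx":0.2,"ty":0,"tz":0,"wx":0,"wy":0,"wz":0,"gripper":1}]'
python3 -m creep '[{"tx":0.1,"ty":0,"tz":0,"wx":0,"wy":0,"wz":0,"gripper":1},{"tx":0.1,"ty":0,"tz":0,"wx":0,"wy":0,"wz":0,"gripper":1}]'
```

```text
time: 16.42
tool_pos: [464.7, 340.6, 35.5]
tcp_rot: [-0.307, 1.57, 0.831]
contact_force: [0.1, -0.4, 2.5]
grip_width: -0.0
time: 16.58
tool_pos: [464.8, 340.6, 35.4]
tcp_rot: [-0.652, 1.57, 0.486]
contact_force: [-1.8, -1.0, 9.9]
grip_width: 0.0
```

```bash
python3 - <<'E'
from h import *
from plant import *
o=get_obs();print(o["tool_pos"],o["contact_force"])
c=capture("scene"); cv2.imwrite("pics/s11.png",cv2.resize(c["frame"][125:215,350:470,::-1],(800,600),interpolation=cv2.INTER_CUBIC))
E
```

```text
[464.77684089 340.62663722  35.38642325] [-1.81309984 -1.00132953  9.85999321]
```

View pics/s11.png

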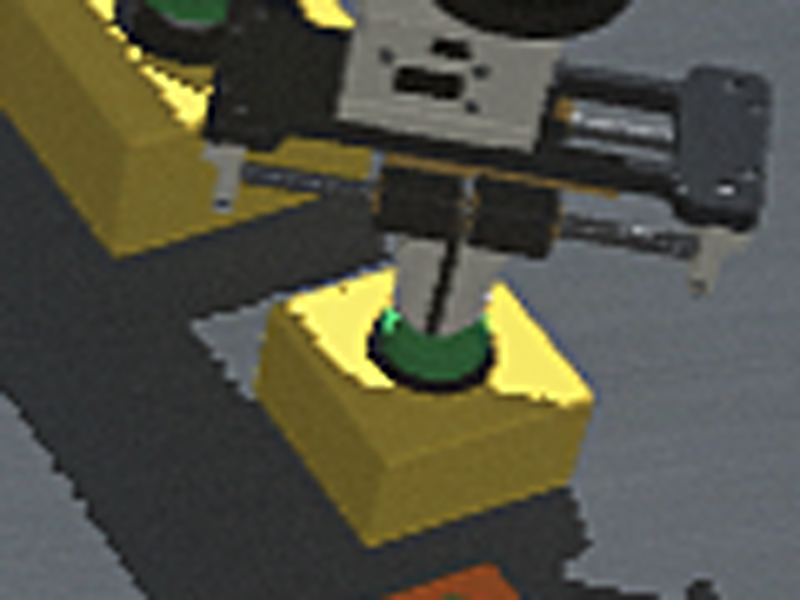

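The hard stop came at reported z 35.4 with 9.9 N, exactly where predicted, and the crop shows the button sunk into its collar. Drawing back straight up.

```bash
python3 -m creep '[{"tx":-1,"ty":0,"tz":0,"wx":0,"wy":0,"wz":0,"gripper":1},{"tx":-3.5,"ty":0,"tz":0,"wx":0,"wy":0,"wz":0,"gripper":1},{"tx":-7,"ty":0,"tz":0,"wx":0,"wy":0,"wz":0,"gripper":1},{"tx":-10,"ty":0,"tz":0,"wx":0,"wy":0,"wz":0,"gripper":1},{"tx":-12,"ty":0,"tz":0,"wx":0,"wy":0,"wz":0,"gripper":1},{"tx":-13,"ty":0,"tz":0,"wx":0,"wy":0,"wz":0,"gripper":1},{"tx":-13,"ty":0,"tz":0,"wx":0,"wy":0,"wz":0,"gripper":1},{"tx":-13,"ty":0,"tz":0,"wx":0,"wy":0,"wz":0,"gripper":1}]'
python3 - <<'E'
from h import *
from plant import *
d=pickle.load(open("cap0.pkl","rb"))
c=capture("scene"); cv2.imwrite("pics/s12.png",c["frame"][:,:,::-1])
H=lambda c:cv2.cvtColor(c["frame"],cv2.COLOR_RGB2HSV)
for cc in (d["scene"],c):
    h=H(cc); m=((h[...,0]<8)|(h[...,0]>172))&(h[...,1]>120)&(h[...,2]>80); print([(b[0],b[1].round(1)) for b in blobs(m) if 200<b[1][0]<340 and b[1][1]>200])
    m=(h[...,0]>108)&(h[...,0]<130)&(h[...,1]>120)&(h[...,2]>60); print([(b[0],b[1].round(1)) for b in blobs(m) if 200<b[1][0]<340 and 180<b[1][1]<220])
    f,Rm,p=cam(cc); v,u=np.mgrid[0:420,0:560]; z=cc["z_map"]; Z=(np.stack([(u-cc["cx"])/f*z,(v-cc["cy"])/f*z,z],-1)@Rm.T+p)[...,2]
    print("btn z",np.median(Z[168:174,411:420]))
    for nm,(y0,y1,x0,x1) in dict(tin=(190,245,125,175),rod=(305,335,185,290),ham=(265,330,300,440)).items():
        g=(Z[y0:y1,x0:x1]>8)&(Z[y0:y1,x0:x1]<150); q=np.argwhere(g); print(nm,len(q),q.mean(0).round(1))
E
```

```text
time: 17.3
tool_pos: [464.2, 340.4, 163.8]
tcp_rot: [2.399, 1.57, -2.746]
contact_force: [0.2, 0.4, -0.0]
grip_width: 0.3
[(np.int32(26), array([268.2, 265.3]))]
[(np.int32(21), array([280.3, 198.8]))]
btn z 72.8934358417527
tin 1309 [29.5 24.5]
rod 674 [13.2 52.1]
ham 2075 [30.6 66.8]
[(np.int32(25), array([268.1, 265.3]))]
[(np.int32(20), array([280.4, 198.8]))]
btn z 62.277026064821655
tin 1316 [29.6 24.5]
rod 675 [13.2 52. ]
ham 2084 [30.6 66.8]
```

View pics/s12.png

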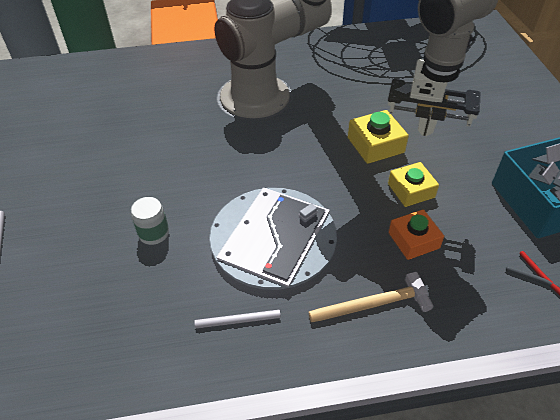

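The final view shows the small yellow box's button down at (415,176): depth puts it 10.6 mm lower than before. The plate, block, tin, rod and hammer are where they were, and the gripper is well clear. Handing in.

```bash
python3 -c "
from plant import *
print(close_job())"
```

```text
the job is handed in; nothing more can be done
None
```

I traced the chalk line from the red dot through all eight dots to the blue one, fingers closed and straight down, with the tips about 12–15 mm above the plate. I then pressed the green button on the smaller yellow box to its stop, drew back about 130 mm above it and handed the job in; no verdict was reported.

**Reported TCP disagreed:** the reported TCP lies 28.5 mm beyond the real fingertips. My first pass over the red dot at reported z 48 was therefore too high. The depth images showed it, and a light touch of the closed fingers on bare bench (up to 14.5 N) confirmed it. I corrected for this in the trace and the press. The touch wasn't part of the task, but nothing else was touched.

**Last checks:**
- **Dots:** the reported position was within about 1 mm of my fitted dot positions at the dots where I stopped to check (0, 2, 5 and 7). The three camera views agreed on those positions to about 1–2 mm.
- **Button:** the stop came at the predicted height, with 9.9 N, and depth shows the button about 10.6 mm lower than before.
- **Other things:** the red and blue dots, tin, rod and hammer had moved by at most about 0.1 pixel in the scene view. I checked the grey block only by eye, and it looked unmoved.
- **Time:** about 17 s of the 51 s were used.

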